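# File the brass knife template on the lever arch board

## Robot

A 7-joint arm with a two-finger parallel gripper is mounted at the origin on the work surface. World frame = base frame: x ahead of the robot, y to its left, z up, the work surface at z = 0. Lengths are in m, angles in degrees, forces in N, time in s.
With the tool pointing down it reaches from about 0.425 to 0.875 m from the base axis. Payload 4.7 kg.
Tool frame: the origin (TCP) lies midway between the tips of the shut fingers; the grasp point (between the pads) lies 19 mm behind it; y points along the fingers, x is the direction in which the jaws open and shut, and the axes are right-handed (so a half turn about y gives the same grasp; the last joint's range is limited). The gripper opens to 87 mm and grips with 3 to 60 N. Pads are 19 mm wide; open, the fingers measure 117 mm over their backs; the gripper's body (75 mm by 190 mm) begins 51 mm behind the grasp point.
Start: joints at [-65.197, 18.392, -4.016, 83.108, 1.295, 78.541, -3.26], TCP at [0.264, 0.594, 0.184] pointing down, gripper open.
Joint ranges: [-163.93, 163.93], [-17.29, 119.83], [-79.2, 71.16], [3.27, 140.29], [-89.18, 269.18], [5.43, 117.66], [-154.24, 154.24]. Speed limits (degrees/s): [147.25, 147.25, 180, 180, 180, 180, 180].

## Interface

Orientations are given as [roll, pitch, yaw] about the fixed x, y, z axes, in that order (R = Rz(yaw) Ry(pitch) Rx(roll)).
In Python, from cell import env gives the robot as it stands.
- The arm moves only by the tool carry_out, never from a script. Its argument "targets" is a list of rows, each a list of 2 entries, a list of its own where there are three numbers: the shift along the tool's x, y, z in mm, then the turn, a rotation vector about the tool's x, y, z in degrees. A call has 1 to 12 rows; each row shifts and turns the commanded pose from where the row before left it, along the tool's axes as they then stand; what a row does not reach is not made up. A row lasts 1/10 s, in which the tool goes at most 50 mm and 8.59 degrees, less where a joint would pass 70% of its speed; a pose out of reach is approached as far as the arm can. A call with a gripper value outside its range is refused whole. "jaw" is the opening, from 0 (shut) to 1 (fully open), set as the call begins (left out, the last holds). The fingers move at their own pace and stop on an object; "squeeze" is the grip in N (left out, the last holds). Time passes only in rows, so rows that do not move let the fingers close. It gives the time, the measured TCP pose, the force and the opening at its end, in the units of the state.
- env.get_obs(): the state, without advancing time (a new reading comes with each control period).
- env.read_camera(name): name is "side" or "top" or "wrist"; returns the picture (480x640x3 uint8, red, green, blue); there is no depth.
- env.get_calibration(name): a dict with "fx", "fy", "cx", "cy" (pixels), "R" (3x3) and "t" (3): a world point X has camera coordinates R X + t; the wrist camera has in their place "hand_eye" (4x4, takes a point from camera to tool coordinates, whose origin is the TCP and whose axes are the tool frame's). Camera axes: x right, y down, z forward; pixel columns grow to the right and rows downward; lengths in m; the calibration is good to about 2 mm. A picture is of the moment at which its call begins: read the wrist's pose just before it. get_calibration takes no time and is no camera call.
- env.sign_off(): hands the job in, once; it reports no verdict.
Trained networks look in the newest picture that a camera, given by its name, has taken for a name from the list of things; names that differ only in an ending like _2 or _b are one class to them, and where a whole thing is asked for, a point or a joint stands for the part that bears it (a point fixed in the world has none). Each returns a list of dicts, best first, with "p" (0 to 1); they miss things now and then, are a little off and sometimes report something else, mostly with a low value. They report only what shows in the picture. A call takes as long as a camera call. They do not tell look-alikes from the thing itself.
- env.outline_of(camera, label): "mask" (480x640 bool, what is visible of it) and "xy" ([column, row] in pixels, amid what is visible of it).
The state is a dict: "time_s": time; "qpos": joint angles; "joint_velocities": joint speeds; "effort": joint torques, N m; "tool_pos": TCP position; "tool_rot": TCP orientation; "force": force on the tool from outside, world axes, zero at the start; "wrist_torque": the same for the moment, N m; "grip_width": finger opening in m.
Only numpy, scipy, OpenCV 4.12 (cv2) and the standard library are available. Lean on these libraries where they do the work, as an engineer would, in place of code of your own. Each camera call takes 0.05 s, during which the arm holds its last target.

## Task

File the brass knife template with the red grip on the lever arch board: lift the lever by its red bar so the rings spring wide open, lay the template flat over the two posts with its grip towards the board's front edge, away from the ring rod, and let go of it; then press the lever down until the rings are fully shut and stay shut. The lever's arm is bent and springy, so go by feel: be gentle with it and the template, and leave the spare template and the other tools on the bench alone.

Things in the scene. Friction and masses are not known exactly. Their poses are not given: they have to be found in the camera images.
- file: Lever arch board, fixed: pale wood, 260 (x) by 255 (y) by 12 mm, with a grey plate on it whose top, 18 mm above the bench, carries templates. Origin on the bench under the board; z up, x towards the ring rod at its back, -x towards its front edge, y along the rod towards the lever. Two wire hoops come down on the post tips when shut (88 to 91 mm high) and swing back over the rod when open.
- file_post0 (a point): Tip of the fixed upright steel post on the lever's side, 6 mm in diameter, with a short blunt point; tip 65 mm above the bench, 47 mm above the grey plate. Axes as the board's.
- file_post1 (a point): Tip of the other, identical post, 80 mm from the first.
- file_rod (a point): Middle of the ring rod, on its turning axis (along the board's y), 40 mm above the bench, 55 mm behind the posts. Rod, hoops and lever turn together.
- bar_nominal (a point): Nominal centre of the lever's red grip bar (round, 14 mm thick, along the board's y, 56 mm long, inner end on the steel arm, outer end free) when shut: x = -32, y = 126, z = 64 mm in the board's frame, 110 mm from the rod axis. Does not move with the lever. The arm is bent: the real bar lies up to 22 mm higher or lower (0.2 rad about the rod axis), unknown, constant in a run.
- rings (a joint): Angle of rod, hoops and lever about the board's +y: 0 shut, 1.3 rad wide open (bar up and back). A spring holds them shut with about 1 N at the bar; lifted past 0.045 rad (5 mm at the bar) they spring open, damped. Pressing down takes up to about 6 N along the bar's arc, plus 1.5 N per rad/s, until past 0.045 rad they snap shut on a firm stop.
- flex (a joint): Spring flex of the lever's steel arm under load, about the rod axis, on top of its bend: 0 unloaded, negative when the bar is pushed down, positive when lifted; 0.01 rad (1.1 mm at the bar) for 9 N across the arm. Beyond 0.016 rad either way (14 to 15 N at the bar) the arm is overstrained.
- file_seat (a point): The point on the board where the centre of the template's grip (template_grip) lies when the template is fully seated the right way round: 47 mm above the bench, at x = -30, y = 0 mm in the board's frame. Axes as the board's.
- template_grip (a point): Centre of the red grip block, 44 (x) by 22 (y) by 46 mm high, on the brass template to be filed: a plate 90 (x) by 120 (y) by 6 mm, its underside 29 mm below this point, its centre 18 mm towards +x. Axes as the plate's, z up. Two 9 mm through holes at x = +50, y = +40 and -40 mm from here go over the posts. About 0.2 kg. It and the spare lie in either order at two places.
- spare_grip (a point): Centre of the black grip block of a like template in bright aluminium, not to be filed: same sizes as the brass one. Leave it where it is.
- hammer: A hammer lying on the bench, a bystander.
- tongs: Dark steel tongs lying on the bench, a bystander, 220 mm long.
- rasp: A flat steel rasp with a wooden handle lying on the bench, a bystander, 300 mm long.
- tin: A green can 60 mm wide and 75 mm high, a bystander.
- mug: A blue mug 80 mm wide and 90 mm high, a bystander.
Mind the look-alikes: they are no part of the job. What is meant by the part that bears template_grip is not brown, and is the smaller of those in its own colour.

How it is judged:
By the outcome, as a careful person would: the job done as asked, in the order asked, and still so for the second after the job is handed in, with the robot touching nothing.
It also fails if it takes over 72 s, if anything falls off the work surface, if the arm or the gripper's body presses on something with over 40 N, if the wrist force passes 120 N, or if a joint passes its speed limit or range.

## Working session

There is one attempt and no reset: what is moved stays moved. The work goes in short steps, Python scripts to look and compute and a tool call to move; the robot and the scene stay as the last step left them, time stands still between calls to the robot, and variables do not carry over. Pictures are saved under pics/ and viewed, and the job is handed in when it is done.

Besides the shell and the picture viewer there is one more tool, called after "Call:" as name(argument=value, ...), one argument or row to a line, values as JSON. carry_out: Moves the arm, as the interface text tells. Its arguments: {"type":"object","properties":{"targets":{"type":"array","items":{"type":"array"}},"jaw":{"type":"number"},"squeeze":{"type":"number"}},"required":["targets"]}

```bash
ls; mkdir -p pics; cat > h.py <<'E'
import numpy as np, cv2
from cell import env
from scipy.spatial.transform import Rotation as Ro
def save(img,n): cv2.imwrite('pics/'+n,img[:,:,::-1])
E
python3 - <<'E'
from h import *
np.set_printoptions(precision=4,suppress=True)
o=env.get_obs(); print(o)
for c in ("side","top"):
    save(env.read_camera(c),c+'0.png'); print(c,env.get_calibration(c))
print(env.get_calibration("wrist"))
E
```

```text
pics
{'time_s': 0.0, 'qpos': array([-65.1983,  18.4388,  -4.0148,  83.1763,   1.296 ,  78.541 ,
        -3.2628]), 'joint_velocities': array([ 0.061 , -0.0508, -0.0585, -0.0249,  0.0322, -0.0958,  0.0667]), 'effort': array([ -0.0008, -49.1287,  -0.4046, -31.2535,  -0.064 ,   0.0438,
         0.0002]), 'tool_pos': array([0.2641, 0.5932, 0.1832]), 'tool_rot': array([-90.007 ,   0.1109,  66.0048]), 'force': array([-0.4655,  0.0849,  1.0338]), 'wrist_torque': array([-0.0082, -0.01  ,  0.0013]), 'grip_width': 0.08713459949642323}
side {'fx': 512.4811850497692, 'fy': 512.4811850497692, 'cx': 319.53526602126726, 'cy': 243.92480951652942, 'R': array([[ 0.6758, -0.7371,  0.0048],
       [-0.5591, -0.5168, -0.6484],
       [ 0.4804,  0.4354, -0.7613]]), 't': array([-0.3621,  0.3837,  1.0324])}
top {'fx': 549.0154057368457, 'fy': 549.0154057368457, 'cx': 319.3224978062944, 'cy': 236.56152752991048, 'R': array([[-0.0204, -0.9998, -0.003 ],
       [-0.9932,  0.0206, -0.1149],
       [ 0.115 ,  0.0006, -0.9934]]), 't': array([0.0353, 0.553 , 1.5192])}
{'fx': 352.10373679911396, 'fy': 352.10373679911396, 'cx': 323.96484787053873, 'cy': 230.6905506468217, 'hand_eye': array([[ 1.    , -0.0003, -0.0007, -0.0008],
       [ 0.0006, -0.266 ,  0.964 , -0.2005],
       [-0.0005, -0.964 , -0.266 ,  0.0728],
       [ 0.    ,  0.    ,  0.    ,  1.    ]])}
```

View pics/side0.png

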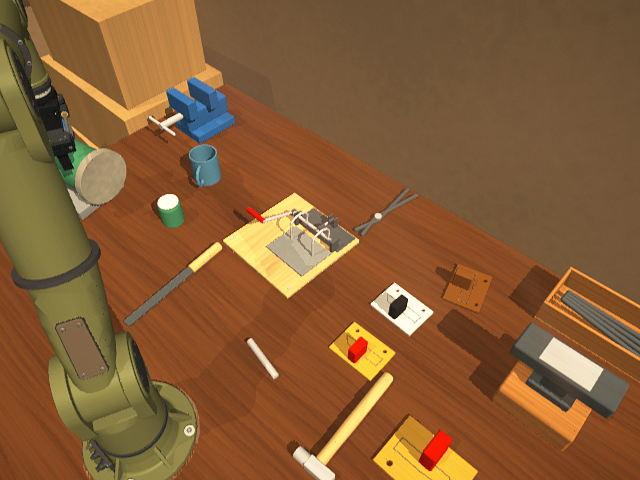

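View pics/top0.png

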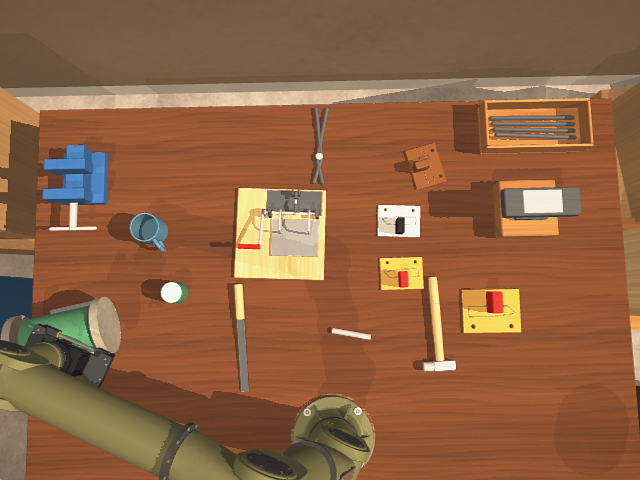

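Candidates for the template (top picture): small brass with red grip (403,278); large brass with red grip (495,303); brown one (422,165); aluminium with black grip (400,222). By the description I choose the one at (403,278). I'll check it in a crop and measure it.

```bash
cat >> h.py <<'E'
np.set_printoptions(precision=4,suppress=True)
def proj(c,X,pose=None):
    k=env.get_calibration(c); X=np.atleast_2d(X)
    if c=='wrist':
        T=pose@k['hand_eye']; Ti=np.linalg.inv(T); P=X@Ti[:3,:3].T+Ti[:3,3]
    else: P=X@np.array(k['R']).T+k['t']
    return np.c_[k['fx']*P[:,0]/P[:,2]+k['cx'],k['fy']*P[:,1]/P[:,2]+k['cy']]
def pose(o=None):
    o=o or env.get_obs(); T=np.eye(4); T[:3,:3]=Ro.from_euler('xyz',o['tool_rot'],degrees=True).as_matrix(); T[:3,3]=o['tool_pos']; return T
def unproj(c,uv,z,pose=None):
    k=env.get_calibration(c); uv=np.atleast_2d(uv)
    d=np.c_[(uv[:,0]-k['cx'])/k['fx'],(uv[:,1]-k['cy'])/k['fy'],np.ones(len(uv))]
    if c=='wrist':
        T=pose@k['hand_eye']; D=d@T[:3,:3].T; C=T[:3,3]
    else:
        R=np.array(k['R']); D=d@R; C=-R.T@k['t']
    return C+D*((z-C[2])/D[:,2])[:,None]
def crop(img,u,v,w,s,n):
    a=img[max(0,v-w):v+w,max(0,u-w):u+w]; save(cv2.resize(a,None,fx=s,fy=s,interpolation=cv2.INTER_CUBIC),n)
E
python3 - <<'E'
from h import *
for c in ("top","side"):
    img=env.read_camera(c)
    for l in ("template_grip","spare_grip","file","bar_nominal","rings","flex"):
        try: r=env.outline_of(c,l)
        except Exception as e: print(c,l,e); continue
        for d in r[:3]:
            rr=cv2.minAreaRect(np.argwhere(d['mask'])[:,::-1].astype(np.float32))
            print(c,l,round(d['p'],2),d['xy'],d['mask'].sum(),rr)
    if c=='top':
        crop(img,280,235,65,5,'board_top.png'); crop(img,403,275,30,10,'tmpl_top.png')
    else: crop(img,295,245,75,5,'board_side.png'); crop(img,362,350,40,8,'tmpl_side.png')
print(env.get_obs()['time_s'])
E
```

```text
top template_grip 0.97 [495.4, 311.3] 2470 ((491.0, 310.5), (43.0, 58.0), 90.0)
top template_grip 0.94 [401.0, 271.6] 1325 ((401.3936767578125, 272.91741943359375), (31.567447662353516, 42.49199295043945), 88.02507019042969)
top template_grip 0.76 [427.6, 166.1] 1256 ((425.75689697265625, 166.02293395996094), (40.89918518066406, 31.320919036865234), 73.3007583618164)
top spare_grip 0.56 [400.8, 218.9] 1238 ((398.5, 220.0), (30.0, 41.0), 90.0)
top file 0.89 [281.1, 232.1] 8130 ((280.2410888671875, 233.35601806640625), (90.57170104980469, 91.9212646484375), 1.4320961236953735)
top bar_nominal 0.75 [280.1, 231.6] 7948 ((279.9081115722656, 233.3939208984375), (89.383544921875, 89.95469665527344), 1.818303108215332)
top rings 0.92 [260.8, 221.7] 327 ((271.2235107421875, 222.49415588378906), (29.911632537841797, 82.37203979492188), 57.528804779052734)
top flex 0.7 [258.8, 242.6] 203 ((256.5566711425781, 236.14344787597656), (18.67620277404785, 40.18293380737305), 37.47617721557617)
top flex 0.45 [145.6, 228.4] 953 ((149.54876708984375, 228.93899536132812), (40.99077606201172, 29.0392494201
[... 728 characters left out ...]
20117)
side file 0.49 [172.1, 282.0] 1102 ((172.69981384277344, 283.32257080078125), (10.060718536376953, 123.01356506347656), 49.61064910888672)
side bar_nominal 0.89 [290.9, 238.5] 7589 ((289.90386962890625, 238.5192413330078), (106.13806915283203, 93.54740905761719), 41.82017135620117)
side rings 0.64 [294.6, 218.5] 435 ((290.32757568359375, 219.43104553222656), (88.94808197021484, 25.811655044555664), 21.801410675048828)
side rings 0.19 [258.4, 214.6] 181 ((267.888916015625, 216.01083374023438), (43.16799545288086, 13.3159818649292), 6.952957630157471)
side flex 0.65 [264.8, 214.8] 198 ((267.8153991699219, 215.97694396972656), (43.288124084472656, 13.395751953125), 7.125016689300537)
0.8
```

```bash
python3 - <<'E'
import cv2,numpy as np
a=cv2.imread('pics/board_top.png');b=cv2.imread('pics/tmpl_top.png');print(a.shape,b.shape)
a=cv2.resize(a,(500,500));b=cv2.resize(b,(300,300));
c=cv2.imread('pics/tmpl_side.png');c=cv2.resize(c,(300,200*300//200))
cv2.imwrite('pics/m1.png',np.hstack([a,np.vstack([b,c])[:500]]) if False else np.hstack([a,np.vstack([cv2.resize(b,(250,250)),cv2.resize(c,(250,250))])]))
E
```

```text
(650, 650, 3) (600, 600, 3)
```

View pics/m1.png

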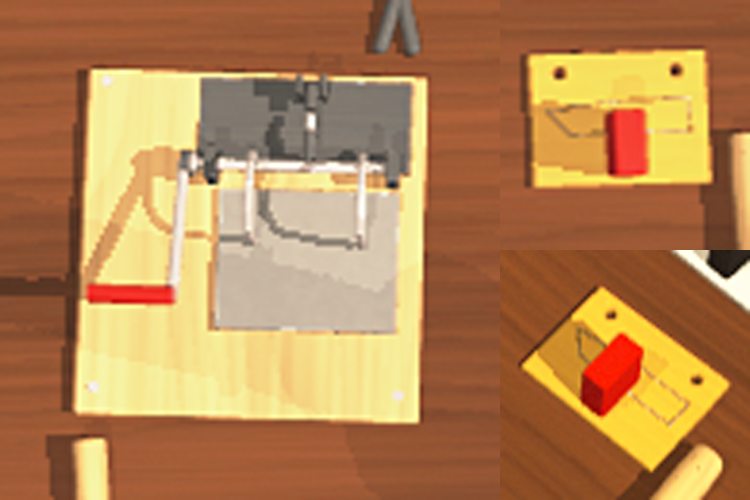

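View pics/board_side.png

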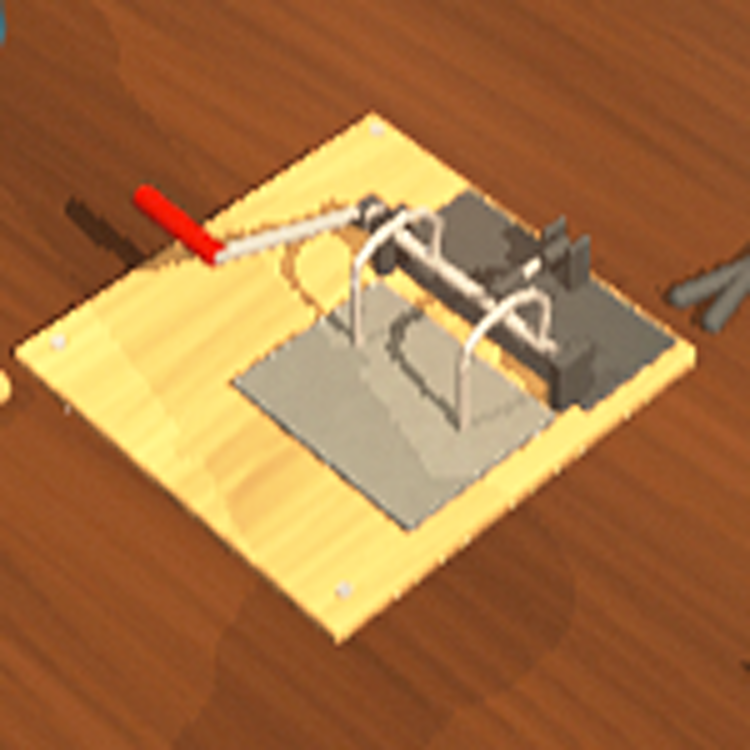

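```bash
python3 - <<'E'
from h import *
for c in('top','side'):
    env.read_camera(c)
    d=env.outline_of(c,'file')[0]; m=d['mask'].astype(np.uint8)
    h=max(cv2.findContours(m,0,2)[0],key=cv2.contourArea)
    ap=cv2.approxPolyDP(cv2.convexHull(h),8,True)[:,0]; print(c,ap.tolist()); print(unproj(c,ap.astype(float),.012))
print('grip',unproj('top',[403,279],.05),'plate',unproj('top',[[401.4,272.9]],.006))
print('bar ends',unproj('top',np.array([[88,294],[176,294]])/500*130+[215,170],.064))
print('grey corners',unproj('top',np.array([[215,328],[396,332],[395,190],[217,190]])/500*130+[215,170],.018))
E
```

```text
top [[239, 189], [325, 191], [323, 279], [233, 275]]
[[0.6992 0.2533 0.012 ]
 [0.6881 0.0048 0.012 ]
 [0.4345 0.016  0.012 ]
 [0.4511 0.2713 0.012 ]]
side [[296, 194], [357, 242], [286, 296], [224, 239], [248, 208]]
[[ 0.7024  0.2442  0.012 ]
 [ 0.6817 -0.0002  0.012 ]
 [ 0.4329  0.0157  0.012 ]
 [ 0.4509  0.2649  0.012 ]
 [ 0.5713  0.3034  0.012 ]]
grip [[ 0.4285 -0.2051  0.05  ]] plate [[ 0.4475 -0.2078  0.006 ]]
bar ends [[0.5271 0.2493 0.064 ]
 [0.5258 0.1861 0.064 ]]
grey corners [[0.5046 0.1625 0.018 ]
 [0.4988 0.0289 0.018 ]
 [0.6047 0.0275 0.018 ]
 [0.6075 0.16   0.018 ]]
```

Call:
carry_out(
  targets=[
    [[0,-40,0],[0,-8,0]],
    [[0,-40,0],[0,-8,0]],
    [[0,-40,0],[0,-8,0]],
    [[-40,0,-24],[0,0,0]],
    [[-40,0,-24],[0,0,0]],
    [[-40,0,-24],[0,0,0]],
    [[-40,0,-24],[0,0,0]],
    [[-40,0,-24],[0,0,0]],
    [[-40,0,-24],[0,0,0]],
    [[-40,0,-24],[0,0,0]],
    [[-40,0,-24],[0,0,0]],
    [[-40,0,-24],[0,0,0]],
  ],
  jaw=0,
)

```text
time_s: 2.2
tool_pos: [0.4811, 0.2321, 0.3047]
tool_rot: [-90.0, -0.0, 90.0]
force: [-0.8, 0.8, -0.2]
grip_width: 0.0028
```

Call:
carry_out(
  targets=[
    [[-40,0,-24],[0,0,0]],
    [[-40,0,-24],[0,0,0]],
    [[-40,0,-24],[0,0,0]],
    [[0,0,0],[0,0,0]],
    [[0,0,0],[0,0,0]],
  ],
)

```text
time_s: 2.7
tool_pos: [0.5527, 0.1127, 0.3042]
tool_rot: [-90.0, -0.0, 89.8]
force: [-0.0, 1.1, -0.8]
grip_width: 0.0004
```

```bash
python3 - <<'E'
from h import *
o=env.get_obs(); print(o['tool_pos'],o['tool_rot'],o['qpos'],o['force'],o['time_s'])
T=pose(o);img=env.read_camera('wrist'); save(img,'w1.png'); np.save('w1.npy',T)
E
```

```text
[0.5527 0.1127 0.3042] [-89.9903  -0.017   89.8315] [-29.7147   5.9467  17.0915  84.7479  -1.7637  89.5721  77.135 ] [-0.0347  1.1232 -0.8071] 2.7
```

View pics/w1.png

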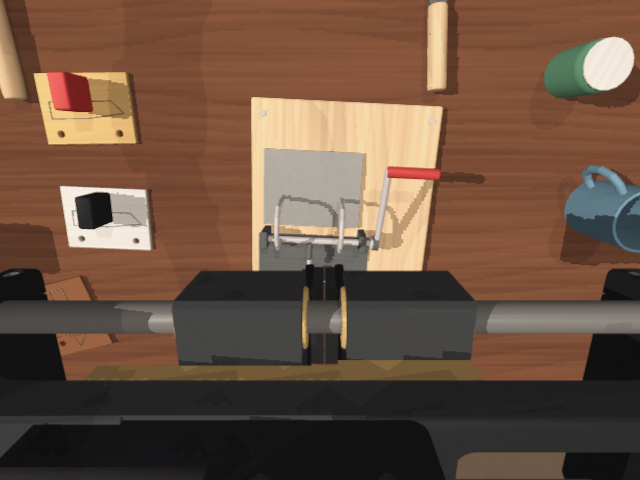

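```bash
python3 - <<'E'
import cv2
a=cv2.imread('pics/w1.png')[130:272,250:450]; cv2.imwrite('pics/w1c.png',cv2.resize(a,None,fx=4,fy=4,interpolation=cv2.INTER_CUBIC))
E
```

```text
(no output)
```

View pics/w1c.png

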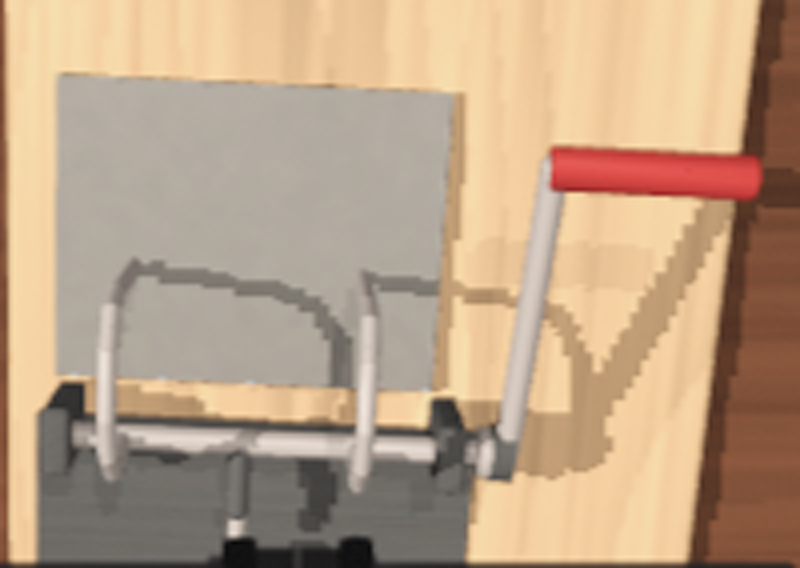

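```bash
python3 - <<'E'
from h import *
T=np.load('w1.npy')
f=lambda a,o=(250,130): np.array(a)/4+o
print('bases',unproj('wrist',f([[136,266],[368,276]]),.018,T))
print('rod',unproj('wrist',f([[80,438],[432,448]]),.04,T))
print('front corners',unproj('wrist',[[251,98],[442,106]],.012,T))
print('grey front',unproj('wrist',f([[57,73],[460,93]]),.018,T))
# side bases: crop scale 5, origin (220,170)
g=lambda a: np.array(a)/5+[220,170]
print('side bases',unproj('side',g([[357,346],[463,432]]),.018))
print('side greyfront',unproj('side',g([[233,381],[411,527]]),.018))
# bar triangulation: ends; top crop 500/130
t=lambda a: np.array(a)/500*130+[215,170]
def ray(c,uv,T=None):
    a=unproj(c,uv,0.,T)[0]; b=unproj(c,uv,.2,T)[0]; return a,(b-a)/np.linalg.norm(b-a)
def tri(rs):
    A=0;B=0
    for a,d in rs:
        M=np.eye(3)-np.outer(d,d); A=A+M; B=B+M@a
    X=np.linalg.solve(A,B); return X,[np.linalg.norm((np.eye(3)-np.outer(d,d))@(X-a)) for a,d in rs]
print('outer',tri([ray('top',t([[90,294]])),ray('side',g([[143,193]])),ray('wrist',f([[757,176]]),T)]))
print('inner',tri([ray('top',t([[173,294]])),ray('side',g([[214,254]])),ray('wrist',f([[556,168]]),T)]))
print('hooptop w/side h1', tri([ray('side',g([[415,213]])),ray('wrist',f([[362,480]]),T)]))
E
```

```text
bases [[0.5641 0.0559 0.018 ]
 [0.5679 0.137  0.018 ]]
rod [[0.6201 0.0372 0.04  ]
 [0.6241 0.1586 0.04  ]]
front corners [[0.4341 0.0162 0.012 ]
 [0.4449 0.2683 0.012 ]]
grey front [[0.4983 0.0315 0.018 ]
 [0.5054 0.1674 0.018 ]]
side bases [[0.5678 0.1298 0.018 ]
 [0.563  0.0491 0.018 ]]
side greyfront [[0.5068 0.1602 0.018 ]
 [0.5012 0.0267 0.018 ]]
outer (array([0.5266, 0.2456, 0.0841]), [np.float64(0.0016483069209328135), np.float64(0.0030057361820461414), np.float64(0.0030120622906693512)])
inner (array([0.5245, 0.1875, 0.0811]), [np.float64(0.0011551131869879496), np.float64(0.0011323632602497319), np.float64(0.002000868610089091)])
hooptop w/side h1 (array([0.6211, 0.1339, 0.0766]), [np.float64(0.002456853633290162), np.float64(0.002456853633290252)])
```

The crop shows the shut rings, post bases near (284,196) and (342,198), and the red bar from (388,172) to (440,174). The three cameras put the bar at about (0.526, 0.217, 0.083), roughly 19 mm above nominal. I'll turn the hand half round so the wrist camera can see the holes later.

Call:
carry_out(
  targets=[
    [[0,0,0],[0,8.5,0]],
    [[0,0,0],[0,8.5,0]],
    [[0,0,0],[0,8.5,0]],
    [[0,0,0],[0,8.5,0]],
    [[0,0,0],[0,8.5,0]],
    [[0,0,0],[0,8.5,0]],
    [[0,0,0],[0,8.5,0]],
    [[0,0,0],[0,8.5,0]],
    [[0,0,0],[0,8.5,0]],
    [[0,0,0],[0,8.5,0]],
    [[0,0,0],[0,8.5,0]],
  ],
)

```text
time_s: 3.85
tool_pos: [0.5515, 0.1165, 0.3043]
tool_rot: [-89.9, 0.0, -3.6]
force: [-0.7, -0.2, 0.2]
grip_width: 0.0007
```

Call:
carry_out(
  targets=[
    [[0,0,0],[0,8.5,0]],
    [[0,0,0],[0,8.5,0]],
    [[0,0,0],[0,8.5,0]],
    [[0,0,0],[0,8.5,0]],
    [[0,0,0],[0,8.5,0]],
    [[0,0,0],[0,8.5,0]],
    [[0,0,0],[0,8.5,0]],
    [[0,0,0],[0,8.5,0]],
    [[0,0,0],[0,8.5,0]],
    [[0,0,0],[0,8.5,0]],
    [[0,0,0],[0,4,0]],
    [[0,0,0],[0,0,0]],
  ],
)

```text
time_s: 5.05
tool_pos: [0.5517, 0.1162, 0.3043]
tool_rot: [-90.0, 0.0, -92.3]
force: [-0.5, 0.5, -0.5]
grip_width: 0.0007
```

```bash
python3 - <<'E'
from h import *
o=env.get_obs(); print(o['tool_pos'],o['tool_rot'],o['qpos'],o['force'],o['time_s'])
T=pose(o);img=env.read_camera('wrist'); save(img,'w2.png'); np.save('w2.npy',T)
E
```

```text
[0.5517 0.1162 0.3043] [-90.0095   0.0497 -92.2826] [ -38.2492    5.9801   26.1322   85.0644   -2.6806   89.5602 -104.5026] [-0.4815  0.4539 -0.5041] 5.05
```

View pics/w2.png

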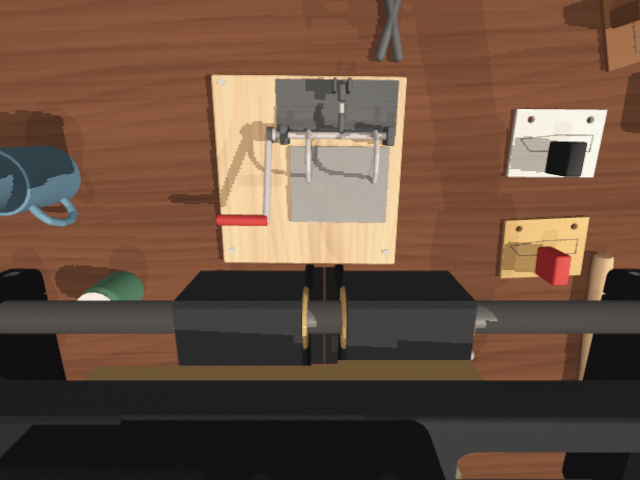

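```bash
python3 - <<'E'
from h import *
im=cv2.imread('pics/w2.png')[65:270,205:415]; cv2.imwrite('pics/w2c.png',cv2.resize(im,None,fx=3.5/1.25,fy=3.5/1.25,interpolation=cv2.INTER_CUBIC))
T=np.load('w2.npy')
print(unproj('wrist',[[308,182],[376,182]],.018,T))
print('rod',unproj('wrist',[[280,133],[392,135]],.04,T))
print('greyfront',unproj('wrist',[[291,221],[386,222]],.018,T))
print('board corners',unproj('wrist',[[213,76],[406,77],[223,262],[394,263]],.012,T))
print('bar',unproj('wrist',[[217,220],[268,221]],.083,T))
print('tmpl corners',unproj('wrist',[[500,221],[587,218],[498,276],[583,278]],.006,T))
print('holes',unproj('wrist',[[519,229],[575,227]],.006,T), )
E
```

```text
[[0.5601 0.1373 0.018 ]
 [0.5563 0.0434 0.018 ]]
rod [[0.6267 0.1685 0.04  ]
 [0.6184 0.0261 0.04  ]]
greyfront [[0.5057 0.1643 0.018 ]
 [0.4988 0.0292 0.018 ]]
board corners [[0.7013 0.2533 0.012 ]
 [0.69   0.0036 0.012 ]
 [0.4455 0.2703 0.012 ]
 [0.4337 0.0158 0.012 ]]
bar [[0.5264 0.2485 0.083 ]
 [0.5226 0.1858 0.083 ]]
tmpl corners [[ 0.4905 -0.139   0.006 ]
 [ 0.4899 -0.265   0.006 ]
 [ 0.4039 -0.144   0.006 ]
 [ 0.3954 -0.2739  0.006 ]]
holes [[ 0.4772 -0.168   0.006 ]
 [ 0.477  -0.2496  0.006 ]]
```

View pics/w2c.png

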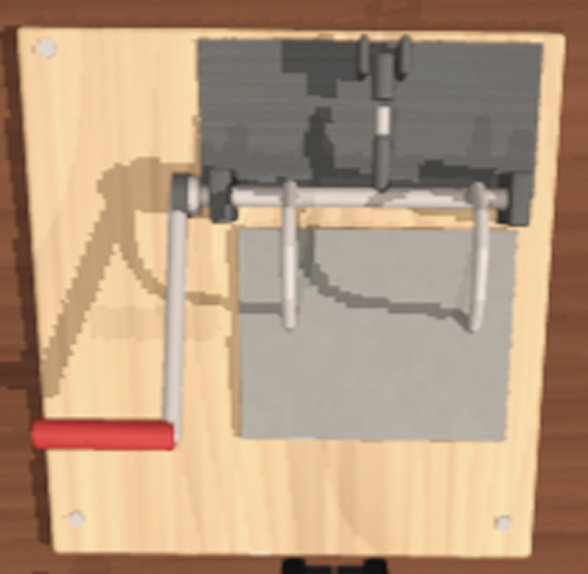

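```bash
python3 - <<'E'
from h import *
print(unproj('top',[[148,228],[172,292]],.05))
o=env.get_obs();T=pose(o)
g=np.array([.470,.2215,.20]); print(T[:3,:3].T@(g-T[:3,3])*1000)
E
```

```text
[[0.5856 0.503  0.05  ]
 [0.4059 0.4339 0.05  ]]
[-102.3049  104.4197  -85.7613]
```

Call:
carry_out(
  targets=[
    [[-25,26,-21],[0,0,0]],
    [[-25,26,-21],[0,0,0]],
    [[-26,26,-22],[0,0,0]],
    [[-26,26,-22],[0,0,0]],
    [[0,0,0],[8,0,0]],
    [[0,0,0],[8,0,0]],
    [[0,0,0],[8,0,0]],
    [[0,0,0],[8,0,0]],
    [[0,0,0],[8,0,0]],
    [[0,0,0],[5,0,0]],
    [[0,0,0],[0,0,0]],
  ],
)

```text
time_s: 6.2
tool_pos: [0.4936, 0.2304, 0.1957]
tool_rot: [-52.2, -0.8, -92.8]
force: [0.7, -0.4, 0.6]
grip_width: 0.0003
```

```bash
python3 - <<'E'
from h import *
o=env.get_obs();T=pose(o); print(T, o['qpos'],o['force'])
g=np.array([.472,.2215,.055]); print(T[:3,:3].T@(g-T[:3,3])*1000)
save(env.read_camera('side'),'s1.png')
E
```

```text
[[-0.0481  0.6119  0.7895  0.4936]
 [-0.9987 -0.0409 -0.0292  0.2304]
 [ 0.0144 -0.7899  0.6131  0.1957]
 [ 0.      0.      0.      1.    ]] [ -18.8599  -17.217   -25.8518  126.383    28.4424   46.6811 -153.4803] [ 0.7138 -0.4207  0.628 ]
[   7.9355   98.3246 -103.0396]
```

View pics/s1.png

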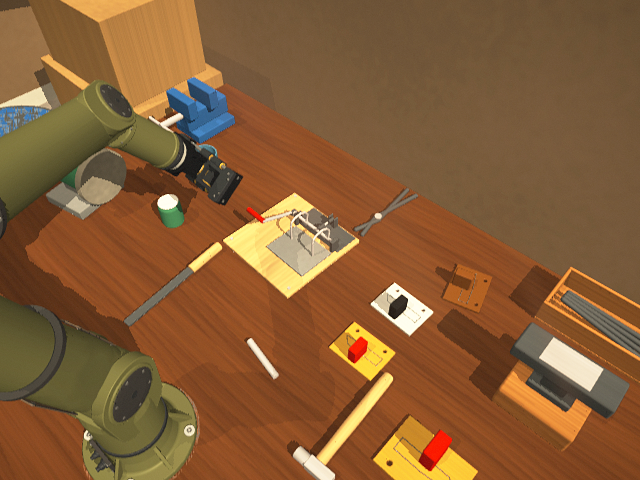

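Call:
carry_out(
  targets=[
    [[2,17,-16],[0,0,0]],
    [[2,17,-16],[0,0,0]],
    [[1,17,-16],[0,0,0]],
    [[1,17,-16],[0,0,0]],
    [[1,17,-16],[0,0,0]],
    [[0,17,-16],[0,0,0]],
    [[0,0,0],[0,0,0]],
  ],
)

```text
time_s: 6.95
tool_pos: [0.4871, 0.2193, 0.0592]
tool_rot: [-53.2, -0.5, -92.5]
force: [0.2, -0.4, 0.3]
grip_width: 0.0004
```

```bash
python3 - <<'E'
from h import *
o=env.get_obs();T=pose(o); print(T, o['qpos'],o['force'],o['time_s'])
g=np.array([.48,.2215,.056]); print(T[:3,:3].T@(g-T[:3,3])*1000)
s=env.read_camera('side'); crop(s,270,215,75,4,'s2.png')
w=env.read_camera('wrist'); save(w,'w3.png')
E
```

```text
[[-0.0443  0.5978  0.8004  0.4871]
 [-0.999  -0.0341 -0.0298  0.2193]
 [ 0.0095 -0.8009  0.5987  0.0592]
 [ 0.      0.      0.      1.    ]] [  31.9672  -17.2361  -72.4314  135.0277   22.4236   25.6577 -154.1133] [ 0.1938 -0.4177  0.2791] 6.95
[-1.9329 -1.7462 -7.731 ]
```

View pics/s2.png

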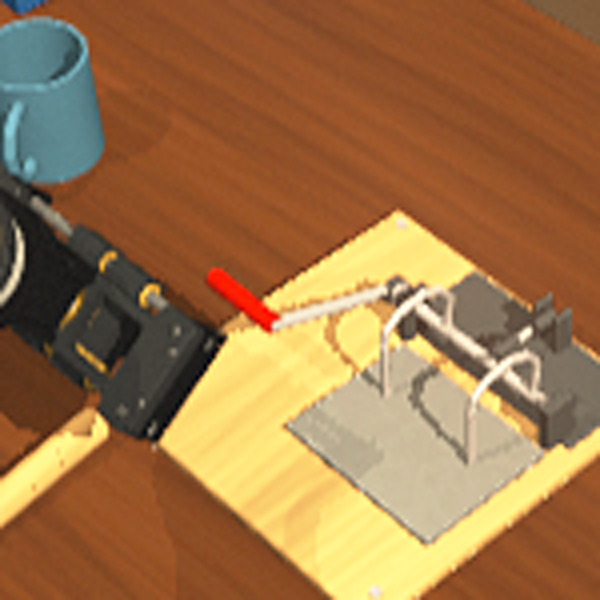

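View pics/w3.png

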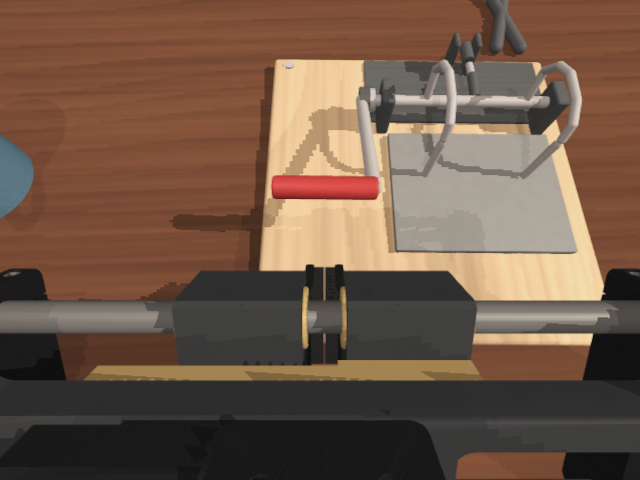

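The arm is close to its joint limits here (j2, j7), so I'll turn the hand half round for the lever work.

Call:
carry_out(
  targets=[
    [[0,-24,18],[0,-2,0]],
    [[0,-24,18],[0,-4,0]],
    [[0,-24,18],[0,-8.5,0]],
    [[0,0,0],[0,-8.5,0]],
    [[0,0,0],[0,-8.5,0]],
    [[0,0,0],[0,-8.5,0]],
    [[0,0,0],[0,-8.5,0]],
    [[0,0,0],[0,-8.5,0]],
    [[0,0,0],[0,-8.5,0]],
    [[0,0,0],[0,-8.5,0]],
    [[0,0,0],[0,-8.5,0]],
    [[0,0,0],[0,-8.5,0]],
  ],
)

```text
time_s: 8.25
tool_pos: [0.488, 0.2264, 0.1387]
tool_rot: [-89.7, -37.0, -3.1]
force: [1.2, -0.5, -0.9]
grip_width: 0.0004
```

Call:
carry_out(
  targets=[
    [[0,0,0],[0,-8.5,0]],
    [[0,0,0],[0,-8.5,0]],
    [[0,0,0],[0,-8.5,0]],
    [[0,0,0],[0,-8.5,0]],
    [[0,0,0],[0,-8.5,0]],
    [[0,0,0],[0,-8.5,0]],
    [[0,0,0],[0,-8.5,0]],
    [[0,0,0],[0,-8.5,0]],
    [[0,0,0],[0,-8.5,0]],
    [[0,0,0],[0,-8.5,0]],
    [[0,0,0],[0,-4,0]],
    [[0,0,0],[0,0,0]],
  ],
)

```text
time_s: 9.45
tool_pos: [0.4879, 0.2264, 0.1383]
tool_rot: [-127.0, -1.0, 86.0]
force: [-0.2, -0.8, 1.1]
grip_width: 0.0005
```

```bash
python3 - <<'E'
from h import *
o=env.get_obs();T=pose(o); print(T, o['tool_rot'],o['qpos'],o['force'],o['time_s'])
g=np.array([.48,.2215,.056]); print(T[:3,:3].T@(g-T[:3,3])*1000)
E
```

```text
[[ 0.0698  0.6012 -0.796   0.4879]
 [ 0.9974 -0.0279  0.0664  0.2264]
 [ 0.0177 -0.7986 -0.6016  0.1383]
 [ 0.      0.      0.      1.    ]] [-126.9912   -1.0118   85.9971] [-28.2675 -14.0169 -18.191  131.4495  35.5754  42.0765  16.0728] [-0.1643 -0.7682  1.0514] 9.45
[-6.8495 61.0926 55.5041]
```

Call:
carry_out(
  targets=[
    [[-2,20,18],[0,0,0]],
    [[-2,20,18],[0,0,0]],
    [[-2,20,18],[0,0,0]],
    [[0,0,0],[0,0,0]],
    [[1,10,-13],[0,0,0]],
    [[0,5,-7],[0,0,0]],
    [[1,5,-6],[0,0,0]],
    [[0,0,0],[0,0,0]],
  ],
)

```text
time_s: 10.25
tool_pos: [0.5147, 0.2204, 0.0576]
tool_rot: [-127.1, -1.0, 85.8]
force: [-1.2, 0.1, 0.2]
grip_width: 0.0006
```

```bash
python3 - <<'E'
from h import *
o=env.get_obs();T=pose(o); print(T, o['tool_rot'],o['qpos'],o['force'],o['time_s'])
s=env.read_camera('side'); crop(s,270,215,60,5,'s3.png')
E
```

```text
[[ 0.0733  0.6022 -0.795   0.5147]
 [ 0.9972 -0.0304  0.0689  0.2204]
 [ 0.0173 -0.7978 -0.6027  0.0576]
 [ 0.      0.      0.      1.    ]] [-127.0702   -0.9894   85.7959] [-23.4532  -3.6961 -20.9809 134.1429  50.8303  33.1994   1.0929] [-1.1684  0.0565  0.1903] 10.25
```

View pics/s3.png

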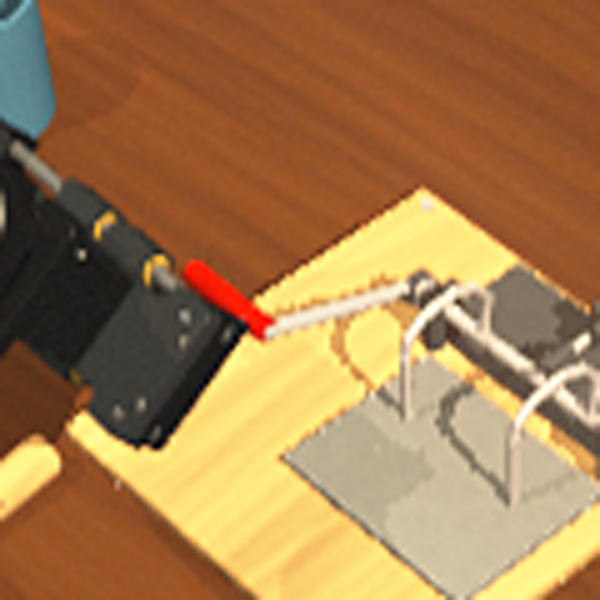

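```bash
python3 - <<'E'
from h import *
T=pose()
for n,p in (('tip',[0,0,0]),('bodyc',[0,-.07,0]),('b1',[-.095,-.07,.0375]),('b2',[-.095,-.07,-.0375]),('b3',[.095,-.07,-.0375]),('grasp',[0,-.019,0])):
    X=T[:3,:3]@np.array(p)+T[:3,3]; uv=proj('side',X)[0]; print(n,X,uv,(uv-[210,155])*5)
B=np.array([.5255,.2185,.083]);print((proj('side',B)[0]-[210,155])*5)
w=env.read_camera('wrist'); save(w,'w4.png')
E
```

```text
tip [0.514  0.2202 0.0572] [251.497  222.9595] [207.485  339.7974]
bodyc [0.4718 0.2223 0.1131] [236.1672 216.3769] [130.8358 306.8846]
b1 [0.4351 0.1302 0.0889] [251.4018 250.4247] [207.009  477.1234]
b2 [0.4947 0.125  0.134 ] [269.5325 225.3183] [297.6624 351.5914]
b3 [0.5086 0.3145 0.1372] [221.8492 184.3777] [ 59.2458 146.8886]
grasp [0.5025 0.2208 0.0724] [247.4786 221.234 ] [187.3931 331.17  ]
[221.4808 295.1982]
```

View pics/w4.png

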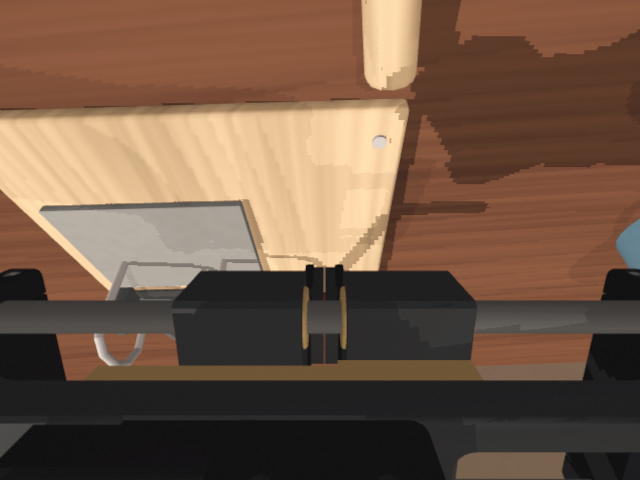

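Call:
carry_out(
  targets=[
    [[0,-1,-1.7],[0,0,0]],
    [[0,-1,-1.7],[0,0,0]],
    [[0,-1,-1.7],[0,0,0]],
    [[0,-0.5,-0.9],[0,0,0]],
    [[0,-0.5,-0.9],[0,0,0]],
  ],
)

```text
time_s: 10.85
tool_pos: [0.5165, 0.2195, 0.064]
tool_rot: [-127.0, -0.9, 85.9]
force: [-0.6, -0.1, -0.6]
grip_width: 0.0005
```

Call:
carry_out(
  targets=[
    [[0,-0.5,-0.9],[0,0,0]],
    [[0,-0.5,-0.9],[0,0,0]],
    [[0,-0.5,-0.9],[0,0,0]],
  ],
)

```text
time_s: 11.15
tool_pos: [0.5177, 0.2194, 0.0666]
tool_rot: [-127.0, -0.9, 85.9]
force: [0.1, 0.1, 1.6]
grip_width: 0.0005
```

Call:
carry_out(
  targets=[
    [[0,-0.5,-0.9],[0,0,0]],
    [[0,-0.5,-0.9],[0,0,0]],
    [[0,-0.5,-0.9],[0,0,0]],
  ],
)

```text
time_s: 11.45
tool_pos: [0.519, 0.2193, 0.0695]
tool_rot: [-127.0, -0.9, 85.9]
force: [0.5, -0.3, -0.4]
grip_width: 0.0005
```

Call:
carry_out(
  targets=[
    [[0,-0.5,-0.9],[0,0,0]],
    [[0,-0.5,-0.9],[0,0,0]],
    [[0,-0.5,-0.9],[0,0,0]],
    [[0,-0.5,-0.9],[0,0,0]],
  ],
)

```text
time_s: 11.85
tool_pos: [0.5206, 0.2191, 0.0732]
tool_rot: [-127.0, -0.9, 85.9]
force: [0.3, 0.1, -0.1]
grip_width: 0.0
```

Call:
carry_out(
  targets=[
    [[0,-0.5,-0.9],[0,0,0]],
    [[0,-0.5,-0.9],[0,0,0]],
    [[0,-0.5,-0.9],[0,0,0]],
    [[0,-0.5,-0.9],[0,0,0]],
  ],
)

```text
time_s: 12.25
tool_pos: [0.5223, 0.2189, 0.077]
tool_rot: [-127.0, -0.9, 85.9]
force: [-0.5, 0.8, -0.3]
grip_width: 0.0005
```

```bash
python3 - <<'E'
from h import *
o=env.get_obs(); print(o['tool_pos'],o['force'],o['time_s'])
s=env.read_camera('side'); crop(s,270,205,60,5,'s4.png')
E
```

```text
[0.5223 0.2189 0.077 ] [-0.4787  0.7558 -0.3396] 12.25
```

View pics/s4.png

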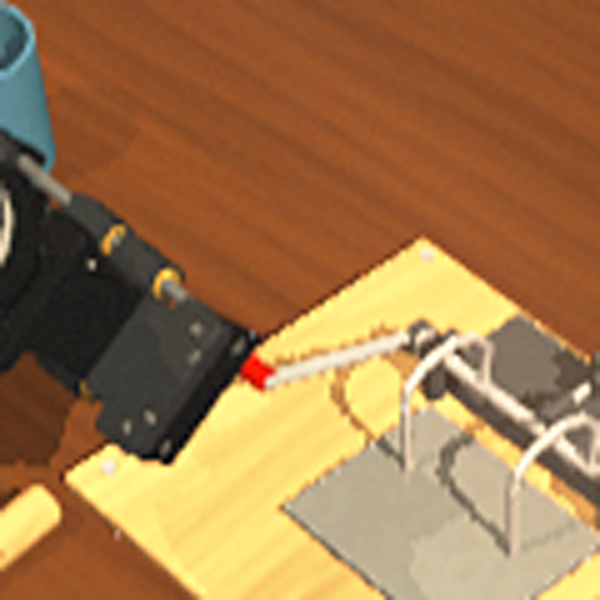

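```bash
python3 - <<'E'
from h import *
s=env.read_camera('top'); crop(s,255,235,40,8,'t4.png')
T=pose();print((proj('top',T[:3,3])[0]-[215,195])*8)
for p in ([-.015,0,.0095],[-.015,0,-.0095],[.015,0,-.0095],[0,-.019,0]): print((proj('top',T[:3,:3]@np.array(p)+T[:3,3])[0]-[215,195])*8)
E
```

```text
[266.0455 419.5915]
[310.1756 445.4441]
[309.5447 398.2166]
[221.6257 393.5692]
[258.61   448.9707]
```

View pics/t4.png

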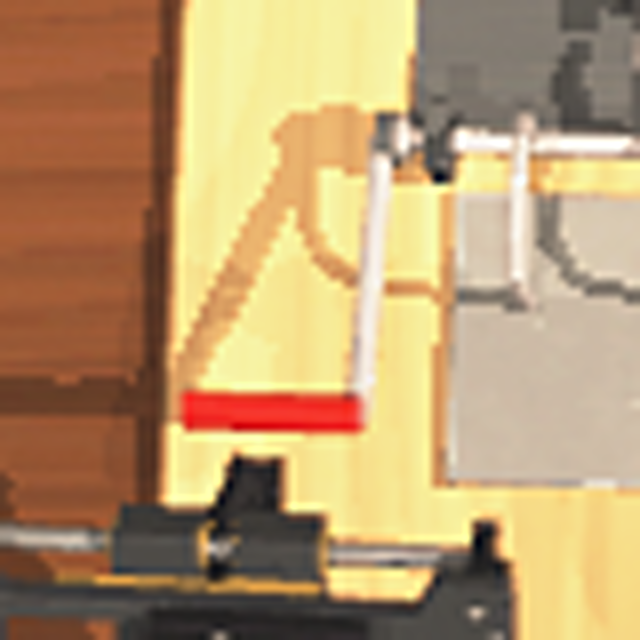

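Call:
carry_out(
  targets=[
    [[0,7,5.4],[0,0,0]],
    [[0,7,5.4],[0,0,0]],
    [[0,7.5,5.4],[0,0,0]],
    [[0,0,0],[0,0,0]],
  ],
)

```text
time_s: 12.75
tool_pos: [0.5215, 0.2187, 0.0486]
tool_rot: [-126.9, -0.8, 85.9]
force: [-0.8, 0.5, 0.1]
grip_width: 0.0009
```

```bash
python3 - <<'E'
from h import *
o=env.get_obs(); print(o['tool_pos'],o['force'],o['time_s'])
a=env.read_camera('top')[195:275,215:295];b=env.read_camera('side')[145:265,210:330]
save(np.hstack([cv2.resize(a,(400,400),interpolation=2),cv2.resize(b,(400,400),interpolation=2)]),'c5.png')
E
```

```text
[0.5215 0.2187 0.0486] [-0.7643  0.5046  0.126 ] 12.75
```

View pics/c5.png

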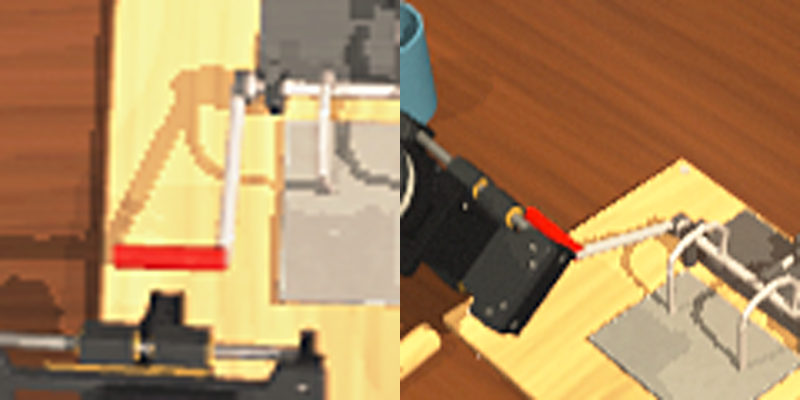

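```bash
python3 - <<'E'
import cv2,numpy as np
a=cv2.imread('pics/s1.png')[130:220,160:260];b=cv2.imread('pics/t4.png')[380:640,100:400]
w=cv2.imread('pics/w4.png')[245:375,260:390]
cv2.imwrite('pics/c6.png',np.hstack([cv2.resize(a,(400,400),interpolation=2),cv2.resize(w,(400,400),interpolation=2)]))
E
```

```text
(no output)
```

View pics/c6.png

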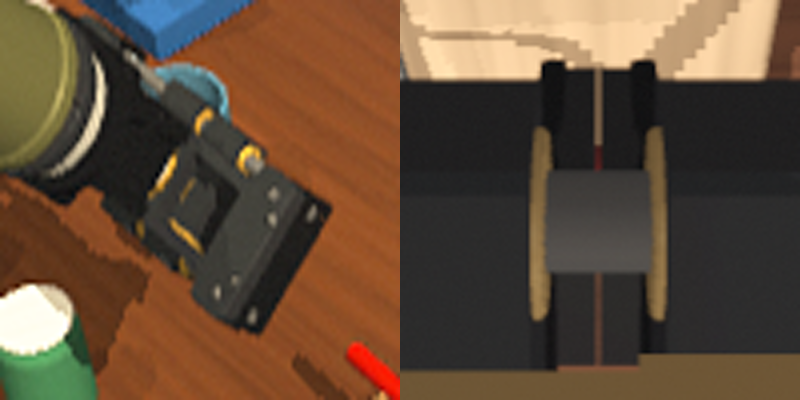

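```bash
python3 - <<'E'
from h import *
def onplane(c,uv,T,xo):
    a=unproj(c,uv,0.)[0];b=unproj(c,uv,.3)[0]; Ti=np.linalg.inv(T)
    a=Ti[:3,:3]@a+Ti[:3,3]; b=Ti[:3,:3]@b+Ti[:3,3]
    s=(xo-a[0])/(b[0]-a[0]); return a+s*(b-a)
T1=np.array([[-0.0481,0.6119,0.7895,0.4936],[-0.9987,-0.0409,-0.0292,0.2304],[0.0144,-0.7899,0.6131,0.1957],[0,0,0,1]])
for uv in ([241.3,176.6],[220.75,204.8]):
    for xo in (0,.01,.02,.04): print('s1',uv,xo,onplane('side',[uv],T1,xo)*1000)
T3=np.array([[0.0733,0.6022,-0.795,0.5147],[0.9972,-0.0304,0.0689,0.2204],[0.0173,-0.7978,-0.6027,0.0576],[0,0,0,1]])
for q in ([240,320],[155,442]):
    uv=np.array(q)/5+[210,155]
    for xo in (0,-.01,-.04): print('s3',q,xo,onplane('side',[uv],T3,xo)*1000)
E
```

```text
s1 [241.3, 176.6] 0 [ 0.     -4.351  24.9411]
s1 [241.3, 176.6] 0.01 [ 10.     -16.4963  26.1343]
s1 [241.3, 176.6] 0.02 [ 20.     -28.6416  27.3275]
s1 [241.3, 176.6] 0.04 [ 40.     -52.9323  29.7138]
s1 [220.75, 204.8] 0 [  0.     -11.3127 -57.5971]
s1 [220.75, 204.8] 0.01 [ 10.     -23.3694 -55.3528]
s1 [220.75, 204.8] 0.02 [ 20.     -35.4261 -53.1085]
s1 [220.75, 204.8] 0.04 [ 40.     -59.5395 -48.6199]
s3 [240, 320] 0 [  0.      13.8047 -15.9171]
s3 [240, 320] -0.01 [-10.      -0.7292 -18.3724]
s3 [240, 320] -0.04 [-40.     -44.331  -25.7382]
s3 [155, 442] 0 [ 0.     15.7767 63.5055]
s3 [155, 442] -0.01 [-10.       1.2168  60.0049]
s3 [155, 442] -0.04 [-40.     -42.4629  49.5033]
```

```bash
python3 - <<'E'
from h import *
T=np.array([[0.0733,0.6022,-0.795,0.5223],[0.9972,-0.0304,0.0689,0.2189],[0.0173,-0.7978,-0.6027,0.077],[0,0,0,1]])
for p in ([-.095,-.07,-.0375],[-.095,-.07,.0375],[-.095,-.12,-.0375],[-.095,-.12,.0375],[-.057,-.07,-.0375],[0,-.07,-.0375],[0,0,0]): print(p,(proj('top',T[:3,:3]@np.array(p)+T[:3,3])[0]-[215,195])*8, (proj('side',T[:3,:3]@np.array(p)+T[:3,3])[0]-[210,145])*5)
# full res crop
s=env.read_camera('top'); crop(s,265,270,70,5,'t6.png')
E
```

```text
[-0.095, -0.07, -0.0375] [528.9522 450.6363] [309.3344 365.2629]
[-0.095, -0.07, 0.0375] [525.4533 641.3451] [217.7267 492.1994]
[-0.095, -0.12, -0.0375] [516.1639 534.9356] [253.5806 338.8076]
[-0.095, -0.12, 0.0375] [512.9017 729.174 ] [158.9087 470.6983]
[-0.057, -0.07, -0.0375] [411.8495 444.3096] [258.3543 322.0923]
[0, -0.07, -0.0375] [236.1001 434.8144] [184.527  259.5744]
[0, 0, 0] [266.3138 419.968 ] [217.4465 356.1845]
```

View pics/t6.png

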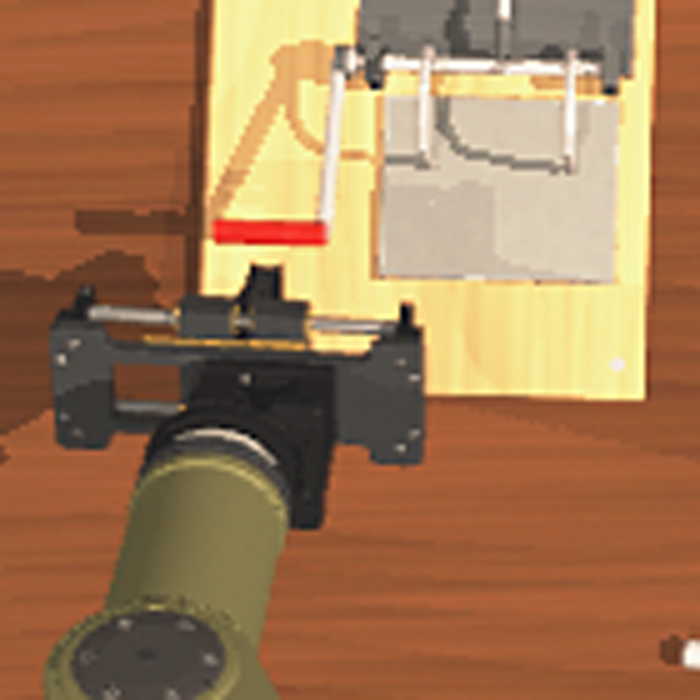

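Call:
carry_out(
  targets=[
    [[0,6,0],[0,0,0]],
    [[0,6,0],[0,0,0]],
    [[0,6,0],[0,0,0]],
    [[0,4,1],[0,0,0]],
    [[0,0,0],[0,0,0]],
  ],
)

```text
time_s: 13.4
tool_pos: [0.5345, 0.2182, 0.0308]
tool_rot: [-126.9, -0.9, 85.8]
force: [-0.1, -0.2, -0.6]
grip_width: 0.0002
```

```bash
python3 - <<'E'
from h import *
o=env.get_obs(); print(o['tool_pos'],o['force'],o['time_s'])
T=pose(o)
a=env.read_camera('top')[195:275,215:295];b=env.read_camera('side')[145:265,210:330]
save(np.hstack([cv2.resize(a,(400,400),interpolation=2),cv2.resize(b,(400,400),interpolation=2)]),'c7.png')
T3=np.array([[-0.0443,0.5978,0.8004,0.4871],[-0.999,-0.0341,-0.0298,0.2193],[0.0095,-0.8009,0.5987,0.0592],[0,0,0,1]])
print(unproj('wrist',[[396,250],[575,251]],.018,T3), proj('wrist',[[.5060,.1645,.018],[.4990,.0300,.018]],T3))
E
```

```text
[0.5345 0.2182 0.0308] [-0.11   -0.2478 -0.6116] 13.4
[[0.504  0.1661 0.018 ]
 [0.4978 0.034  0.018 ]] [[397.8122 247.3582]
 [579.8631 249.2661]]
```

View pics/c7.png

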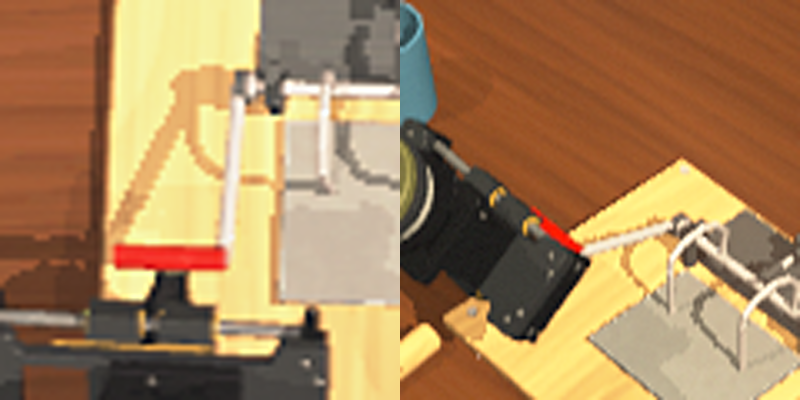

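Call:
carry_out(
  targets=[
    [[0,0,-2],[0,0,0]],
    [[0,0,-2],[0,0,0]],
    [[0,0,-1.5],[0,0,0]],
    [[0,0,-1],[0,0,0]],
    [[0,0,0],[0,0,0]],
  ],
)

```text
time_s: 14.0
tool_pos: [0.5399, 0.2183, 0.0359]
tool_rot: [-127.0, -0.9, 85.9]
force: [-2.4, 0.6, 0.5]
grip_width: 0.0007
```

Call:
carry_out(
  targets=[
    [[0,-0.5,-0.9],[0,0,0]],
    [[0,-0.5,-0.9],[0,0,0]],
    [[0,-0.5,-0.9],[0,0,0]],
  ],
)

```text
time_s: 14.3
tool_pos: [0.5414, 0.218, 0.0389]
tool_rot: [-127.0, -0.9, 85.9]
force: [-0.5, 0.1, -0.9]
grip_width: 0.0005
```

Call:
carry_out(
  targets=[
    [[0,-0.5,-0.9],[0,0,0]],
    [[0,-0.5,-0.9],[0,0,0]],
    [[0,-0.5,-0.9],[0,0,0]],
  ],
)

```text
time_s: 14.6
tool_pos: [0.5427, 0.2179, 0.0417]
tool_rot: [-127.0, -0.9, 85.8]
force: [1.2, -0.3, -1.0]
grip_width: 0.0001
```

Call:
carry_out(
  targets=[
    [[0,-0.5,-0.9],[0,0,0]],
    [[0,-0.5,-0.9],[0,0,0]],
    [[0,-0.5,-0.9],[0,0,0]],
  ],
)

```text
time_s: 14.9
tool_pos: [0.5437, 0.2179, 0.0443]
tool_rot: [-127.0, -0.9, 85.9]
force: [-0.9, -0.4, -0.3]
grip_width: 0.0
```

```bash
python3 - <<'E'
from h import *
o=env.get_obs(); print(o['tool_pos'],o['force'],o['time_s'])
a=env.read_camera('top')[195:275,215:295];b=env.read_camera('side')[145:265,210:330]
save(np.hstack([cv2.resize(a,(400,400),interpolation=2),cv2.resize(b,(400,400),interpolation=2)]),'c8.png')
E
```

```text
[0.5437 0.2179 0.0443] [-0.893  -0.3943 -0.2542] 14.9
```

View pics/c8.png

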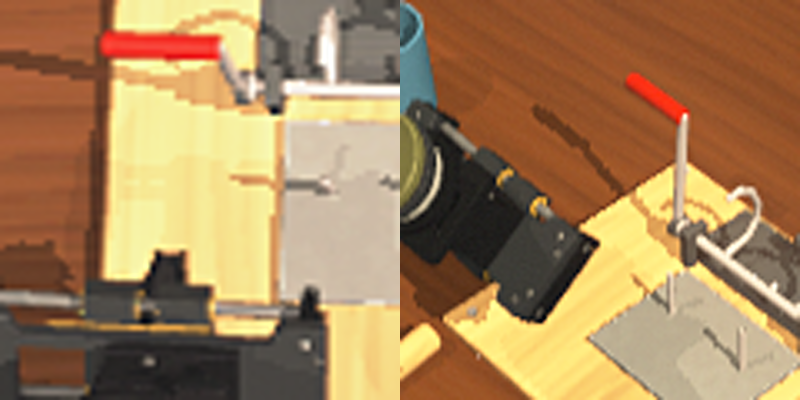

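The rings have sprung open: in the side crop the lever stands up with the bar at about (655,95) and both posts are bare. Next I retract and go to the brass template.

```bash
cat >> h.py <<'E'
def plan(goal_pos,goal_rot,T=None,n=None,nd=0,via=None):
    T=pose() if T is None else T; Rg=Ro.from_euler('xyz',goal_rot,degrees=True); R0=Ro.from_matrix(T[:3,:3])
    rv=(R0.inv()*Rg).as_rotvec(degrees=True) if via is None else np.array(via)
    dp=np.array(goal_pos)-T[:3,3]
    n=n or int(max(np.ceil(np.linalg.norm(dp)/.045),np.ceil(np.linalg.norm(rv)/8.4)))
    rows=[];R=R0;
    for i in range(n):
        sh=R.as_matrix().T@(dp/n)*1000
        rows.append([[round(float(v),1) for v in sh],[round(float(v),2) for v in rv/n]])
        R=R*Ro.from_rotvec(rv/n,degrees=True)
    print(n); print(rows); return rows
E
python3 - <<'E'
from h import *
T=pose()
T2=T.copy(); T2[:3,3]+=T[:3,:3]@np.array([0,-.1,0]); print(T2[:3,3])
plan([.50,.10,.28],[-90,0,86],T2)
T3=np.eye(4);T3[:3,:3]=Ro.from_euler('xyz',[-90,0,86],degrees=True).as_matrix();T3[:3,3]=[.50,.10,.28]
plan([.50,-.208,.26],[-90,0,-92],T3,via=[0,178,0])
E
```

```text
[0.4837 0.221  0.1243]
5
[[[-23.4, -22.2, -23.0], [7.4, -0.09, 0.17]], [[-23.5, -24.9, -19.9], [7.4, -0.09, 0.17]], [[-23.6, -27.1, -16.5], [7.4, -0.09, 0.17]], [[-23.7, -29.0, -12.8], [7.4, -0.09, 0.17]], [[-23.8, -30.3, -9.0], [7.4, -0.09, 0.17]]]
22
[[[-14.0, 0.9, -1.0], [0.0, 8.09, 0.0]], [[-13.7, 0.9, -2.9], [0.0, 8.09, 0.0]], [[-13.1, 0.9, -4.8], [0.0, 8.09, 0.0]], [[-12.3, 0.9, -6.6], [0.0, 8.09, 0.0]], [[-11.3, 0.9, -8.3], [0.0, 8.09, 0.0]], [[-10.0, 0.9, -9.8], [0.0, 8.09, 0.0]], [[-8.5, 0.9, -11.1], [0.0, 8.09, 0.0]], [[-6.9, 0.9, -12.2], [0.0, 8.09, 0.0]], [[-5.1, 0.9, -13.0], [0.0, 8.09, 0.0]], [[-3.2, 0.9, -13.6], [0.0, 8.09, 0.0]], [[-1.2, 0.9, -13.9], [0.0, 8.09, 0.0]], [[0.7, 0.9, -14.0], [0.0, 8.09, 0.0]], [[2.7, 0.9, -13.7], [0.0, 8.09, 0.0]], [[4.6, 0.9, -13.2], [0.0, 8.09, 0.0]], [[6.4, 0.9, -12.4], [0.0, 8.09, 0.0]], [[8.1, 0.9, -11.4], [0.0, 8.09, 0.0]], [[9.6, 0.9, -10.2], [0.0, 8.09, 0.0]], [[11.0, 0.9, -8.7], [0.0, 8.09, 0.0]], [[12.1, 0.9, -7.1], [0.0, 8.09, 0.0]], [[13.0, 0.9, -5.3], [0.0, 8.09, 0.0]], [[13.6, 0.9, -3.4], [0.0, 8.09, 0.0]], [[13.9, 0.9, -1.5], [0.0, 8.09, 0.0]]]
```

Call:
carry_out(
  targets=[
    [[0,-33,0],[0,0,0]],
    [[0,-33,0],[0,0,0]],
    [[0,-34,0],[0,0,0]],
    [[-23.4,-22,-23],[7.4,0,0.2]],
    [[-23.5,-25,-20],[7.4,0,0.2]],
    [[-23.6,-27,-16.5],[7.4,0,0.2]],
    [[-23.7,-29,-13],[7.4,0,0.2]],
    [[-23.8,-30,-9],[7.4,0,0.2]],
  ],
)

```text
time_s: 15.8
tool_pos: [0.4911, 0.1108, 0.2662]
tool_rot: [-94.2, 0.4, 84.9]
force: [0.5, 1.0, 0.0]
grip_width: 0.0004
```

Call:
carry_out(
  targets=[
    [[-14,1,-1],[0,8.1,0]],
    [[-13.7,1,-3],[0,8.1,0]],
    [[-13,1,-5],[0,8.1,0]],
    [[-12,1,-6.6],[0,8.1,0]],
    [[-11,1,-8],[0,8.1,0]],
    [[-10,1,-10],[0,8.1,0]],
    [[-8.5,1,-11],[0,8.1,0]],
    [[-7,1,-12],[0,8.1,0]],
    [[-5,1,-13],[0,8.1,0]],
    [[-3,1,-13.6],[0,8.1,0]],
    [[-1,1,-14],[0,8.1,0]],
  ],
  jaw=1,
)

```text
time_s: 16.9
tool_pos: [0.489, -0.0425, 0.2544]
tool_rot: [-90.6, -4.3, -4.6]
force: [0.5, -0.6, 0.2]
grip_width: 0.0805
```

Call:
carry_out(
  targets=[
    [[0.7,1,-14],[0,8.1,0]],
    [[2.7,1,-13.7],[0,8.1,0]],
    [[4.6,1,-13],[0,8.1,0]],
    [[6.4,1,-12.4],[0,8.1,0]],
    [[8,1,-11.4],[0,8.1,0]],
    [[9.6,1,-10],[0,8.1,0]],
    [[11,1,-8.7],[0,8.1,0]],
    [[12,1,-7],[0,8.1,0]],
    [[13,1,-5.3],[0,8.1,0]],
    [[13.6,1,-3.4],[0,8.1,0]],
    [[14,1,-1.5],[0,8.1,0]],
    [[0,0,0],[0,0,0]],
  ],
)

```text
time_s: 18.1
tool_pos: [0.4859, -0.1978, 0.2457]
tool_rot: [-85.7, -0.8, -93.6]
force: [-0.1, 0.4, -1.0]
grip_width: 0.0868
```

```bash
python3 - <<'E'
from h import *
o=env.get_obs(); print(o['tool_pos'],o['tool_rot'],o['qpos'],o['force'],o['time_s'],o['grip_width'])
T=pose(o);np.save('w5.npy',T)
save(env.read_camera('wrist'),'w5.png')
for d in env.outline_of('wrist','template_grip')[:3]: print(d['p'],d['xy'])
E
```

```text
[ 0.4859 -0.1978  0.2457] [-85.7105  -0.7701 -93.6252] [  1.0863  -2.6704  17.9477  99.8302   0.4322  78.3709 -74.6205] [-0.1155  0.4392 -1.0332] 18.1 0.08683853395830346
0.93 [385.7, 12.6]
0.79 [333.5, 237.9]
0.68 [73.1, 153.8]
```

View pics/w5.png

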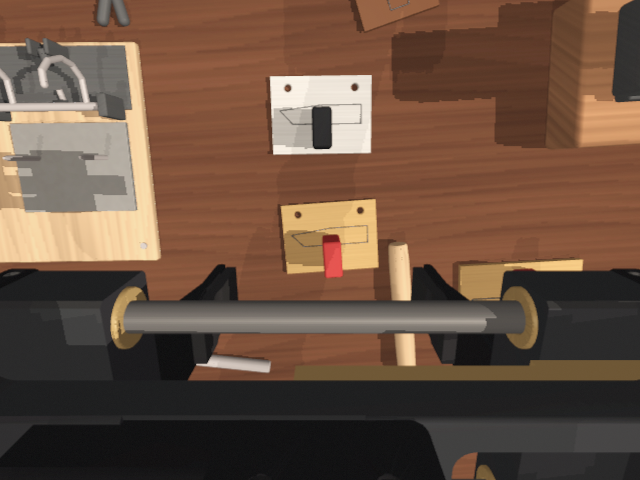

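```bash
python3 - <<'E'
from h import *
T=np.load('w5.npy')
c=unproj('wrist',[[282,207],[376,200],[378,268],[286,274]],.006,T); h=unproj('wrist',[[298,214.5],[360,210.5]],.006,T)
print(c,c.mean(0)); print(h,h.mean(0))
for a,b in ((c[0],c[1]),(c[3],c[2]),(h[0],h[1])): v=b-a; print('yaw',np.degrees(np.arctan2(v[1],v[0]))+90,np.linalg.norm(v))
im=cv2.imread('pics/w5.png')[190:285,260:400]; cv2.imwrite('pics/w5c.png',cv2.resize(im,None,fx=5,fy=5,interpolation=2))
E
```

```text
[[ 0.4892 -0.1488  0.006 ]
 [ 0.4903 -0.2685  0.006 ]
 [ 0.4003 -0.268   0.006 ]
 [ 0.4003 -0.1464  0.006 ]] [ 0.445  -0.2079  0.006 ]
[[ 0.4783 -0.1683  0.006 ]
 [ 0.4782 -0.2476  0.006 ]] [ 0.4782 -0.208   0.006 ]
yaw 0.5287541433647505 0.11967232149158656
yaw -0.01616600484113917 0.12159920249003776
yaw -0.04327947884060279 0.07927514471880232
```

View pics/w5c.png

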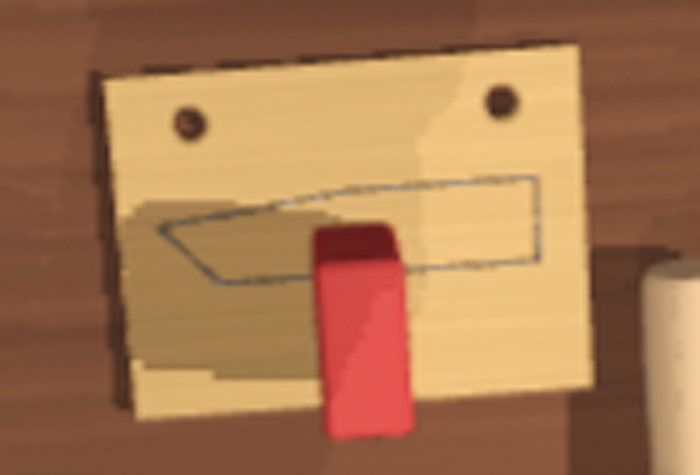

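```bash
python3 - <<'E'
from h import *
T=np.load('w5.npy')
print('hammer',unproj('wrist',[[389,243],[392,300]],.012,T))
plan([.4275,-.208,.08],[-90,0,-90],n=6)
E
```

```text
hammer [[ 0.4346 -0.2823  0.012 ]
 [ 0.3567 -0.2841  0.012 ]]
6
[[[2.4, 26.9, -11.7], [-0.71, -0.53, 0.14]], [[2.3, 27.0, -11.4], [-0.71, -0.53, 0.14]], [[2.3, 27.1, -11.1], [-0.71, -0.53, 0.14]], [[2.2, 27.3, -10.8], [-0.71, -0.53, 0.14]], [[2.2, 27.4, -10.5], [-0.71, -0.53, 0.14]], [[2.2, 27.5, -10.2], [-0.71, -0.53, 0.14]]]
```

Call:
carry_out(
  targets=[
    [[2.4,27,-11.7],[-0.7,-0.5,0.1]],
    [[2.3,27,-11.4],[-0.7,-0.5,0.1]],
    [[2.3,27,-11],[-0.7,-0.5,0.1]],
    [[2.2,27.3,-10.8],[-0.7,-0.5,0.1]],
    [[2.2,27.4,-10.5],[-0.7,-0.5,0.1]],
    [[2.2,27.5,-10.2],[-0.7,-0.5,0.1]],
    [[0,0,0],[0,0,0]],
  ],
  jaw=0.6,
)

```text
time_s: 18.9
tool_pos: [0.4243, -0.2066, 0.0767]
tool_rot: [-90.3, -0.1, -90.2]
force: [0.0, 0.6, -0.5]
grip_width: 0.0528
```

```bash
python3 - <<'E'
from h import *
o=env.get_obs(); print(o['tool_pos'],o['tool_rot'],o['qpos'],o['force'],o['time_s'],o['grip_width'])
T=pose(o);np.save('w6.npy',T)
save(env.read_camera('wrist'),'w6.png'); s=env.read_camera('side'); crop(s,365,340,55,5,'s6.png')
plan([.4275,-.208,.04],[-90,0,-90],n=2)
E
```

```text
[ 0.4243 -0.2066  0.0767] [-90.335   -0.0931 -90.2063] [  3.0638   1.4333  19.8493 115.7307  -0.3042  63.1946 -67.1602] [ 0.0156  0.5754 -0.4699] 18.9 0.05284936096783791
2
[[[0.1, 20.3, -0.5], [-0.06, -0.12, 0.11]], [[0.1, 20.3, -0.5], [-0.06, -0.12, 0.11]]]
```

View pics/w6.png

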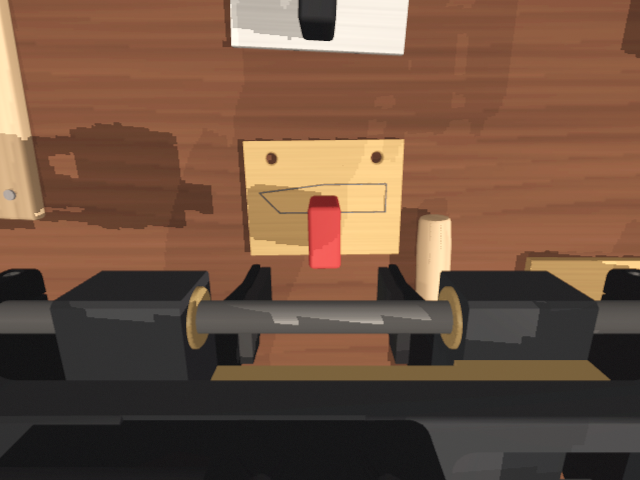

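View pics/s6.png

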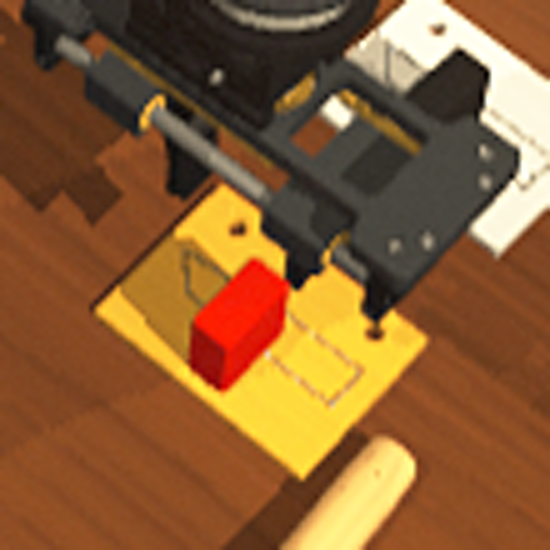

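```bash
python3 - <<'E'
from h import *
for uv,ys in (([346,324],(-.180,-.166)),([371,342],(-.233,-.247))):
    a=unproj('side',[uv],0.)[0];b=unproj('side',[uv],.3)[0]
    for y in ys: print(uv,a+(b-a)*(y-a[1])/(b[1]-a[1]))
print(proj('side',[.4243,-.2066,.0767]),proj('side',[.4243,-.2066,.1117]))
E
```

```text
[346, 324] [ 0.4202 -0.18    0.1156]
[346, 324] [ 0.4392 -0.166   0.0775]
[371, 342] [ 0.4425 -0.233   0.0754]
[371, 342] [ 0.419  -0.247   0.1226]
[[355.9538 339.8214]] [[356.9498 331.2706]]
```

Call:
carry_out(
  targets=[
    [[0,20,0],[0,0,0]],
    [[0,15,0],[0,0,0]],
    [[0,15,0],[0,0,0]],
    [[0,10,0],[0,0,0]],
    [[0,0,0],[0,0,0]],
    [[0,0,0],[0,0,0]],
  ],
)

```text
time_s: 19.6
tool_pos: [0.4291, -0.2089, 0.0212]
tool_rot: [-89.8, -0.3, -90.3]
force: [0.3, -1.2, -0.3]
grip_width: 0.0522
```

```bash
python3 - <<'E'
from h import *
o=env.get_obs(); print(o['tool_pos'],o['tool_rot'],o['qpos'],o['force'],o['time_s'],o['grip_width'])
a=env.read_camera('side')[285:395,310:420];w=env.read_camera('wrist')[160:360,220:420]
save(np.hstack([cv2.resize(a,(400,400),interpolation=2),cv2.resize(w,(400,400),interpolation=2)]),'c9.png')
E
```

```text
[ 0.4291 -0.2089  0.0212] [-89.8012  -0.2613 -90.3378] [  3.5364   5.7828  20.0453 118.6145  -2.2002  55.6849 -65.6184] [ 0.3487 -1.187  -0.2934] 19.6 0.05216792450042413
```

View pics/c9.png

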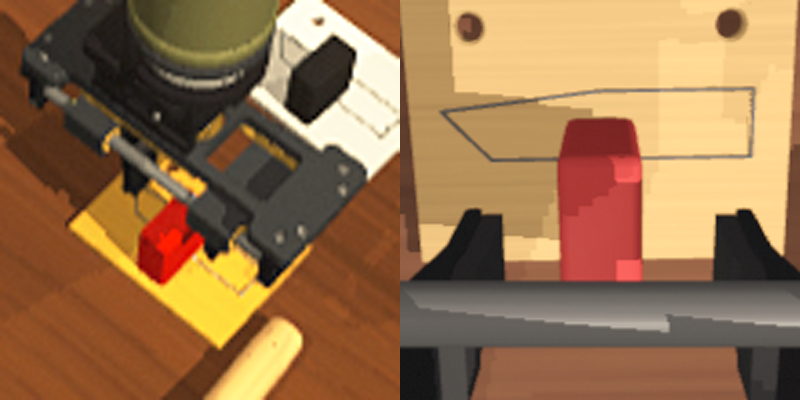

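```bash
python3 - <<'E'
from h import *
T=pose()
for X in ([.4275,-.208,.052],[.4495,-.197,.052],[.4495,-.197,.006],[.477,-.168,.006]): print(X,proj('wrist',X,T)[0])
for p in ([.026,-.035,.0095],[.026,0,.0095],[.026,-.035,-.0095],[.026,0,0],[.026,-.02,0]):
    print(p,proj('wrist',T[:3,:3]@np.array(p)+T[:3,3],T)[0], proj('side',T[:3,:3]@np.array(p)+T[:3,3])[0])
E
```

```text
[0.4275, -0.208, 0.052] [320.7723 280.4573]
[0.4495, -0.197, 0.052] [298.5593 240.1563]
[0.4495, -0.197, 0.006] [303.2656 219.0869]
[0.477, -0.168, 0.006] [254.6755 175.5253]
[0.026, -0.035, 0.0095] [374.3852 263.6376] [369.745  348.3034]
[0.026, 0, 0.0095] [366.2587 242.7173] [368.574  356.1791]
[0.026, -0.035, -0.0095] [372.9959 298.2688] [364.076  354.1625]
[0.026, 0, 0] [365.7628 257.7403] [365.8136 359.0589]
[0.026, -0.02, 0] [369.9489 270.1422] [366.4406 354.6263]
```

Call:
carry_out(
  targets=[
    [[0,6,0],[0,0,0]],
    [[0,6,-1],[0,0,0]],
    [[0,6,0],[0,0,0]],
    [[0,0,0],[0,0,0]],
  ],
)

```text
time_s: 20.1
tool_pos: [0.4259, -0.2085, 0.001]
tool_rot: [-90.0, -0.2, -90.4]
force: [-1.3, -0.4, 0.1]
grip_width: 0.052
```

Call:
carry_out(
  targets=[
    [[0,6,0],[0,0,0]],
    [[0,6,0],[0,0,0]],
    [[0,5,0],[0,0,0]],
    [[0,0,0],[0,0,0]],
  ],
)

```text
time_s: 20.5
tool_pos: [0.4262, -0.2087, -0.0158]
tool_rot: [-90.0, -0.2, -90.4]
force: [0.6, -0.1, 0.1]
grip_width: 0.0524
```

```bash
python3 - <<'E'
from h import *
o=env.get_obs(); print(o['tool_pos'],o['tool_rot'],o['qpos'],o['force'],o['time_s'],o['grip_width'])
a=env.read_camera('side')[285:395,310:420];w=env.read_camera('wrist')[160:360,220:420]
save(np.hstack([cv2.resize(a,(400,400),interpolation=2),cv2.resize(w,(400,400),interpolation=2)]),'c10.png')
E
```

```text
[ 0.4262 -0.2087 -0.0158] [-89.9969  -0.2121 -90.3736] [  3.9922   8.9326  19.9607 120.39    -3.6526  51.176  -64.3566] [ 0.6247 -0.0766  0.0502] 20.5 0.05240513044260958
```

View pics/c10.png

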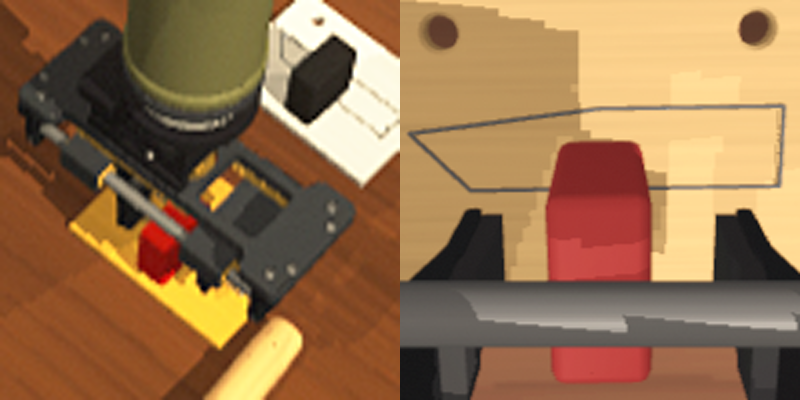

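Call:
carry_out(
  targets=[
    [[0,0,0],[0,0,0]],
    [[0,0,0],[0,0,0]],
    [[0,0,0],[0,0,0]],
    [[0,0,0],[0,0,0]],
    [[0,0,0],[0,0,0]],
  ],
  jaw=0,
  squeeze=15,
)

```text
time_s: 21.1
tool_pos: [0.4271, -0.2086, -0.0148]
tool_rot: [-89.9, -0.2, -90.4]
force: [-0.1, 0.4, 1.3]
grip_width: 0.0219
```

Call:
carry_out(
  targets=[
    [[0,-5,0],[0,0,0]],
    [[0,-10,0],[0,0,0]],
    [[0,-15,0],[0,0,0]],
    [[0,-20,0],[0,0,0]],
    [[0,0,0],[0,0,0]],
  ],
)

```text
time_s: 21.6
tool_pos: [0.4293, -0.2097, 0.0381]
tool_rot: [-89.6, -0.3, -90.4]
force: [-0.2, 0.0, -0.7]
grip_width: 0.0222
```

```bash
python3 - <<'E'
from h import *
o=env.get_obs(); print(o['tool_pos'],o['tool_rot'],o['qpos'],o['force'],o['time_s'],o['grip_width'])
T=pose(o);np.save('w7.npy',T)
w=env.read_camera('wrist');save(w,'w7.png')
s=env.read_camera('side'); save(s,'s7.png')
E
```

```text
[ 0.4293 -0.2097  0.0381] [-89.5741  -0.3268 -90.3834] [  3.362    4.2844  20.1451 117.9005  -1.5884  57.5663 -66.0877] [-0.1897  0.0308 -0.7371] 21.6 0.022179906991712274
```

View pics/w7.png

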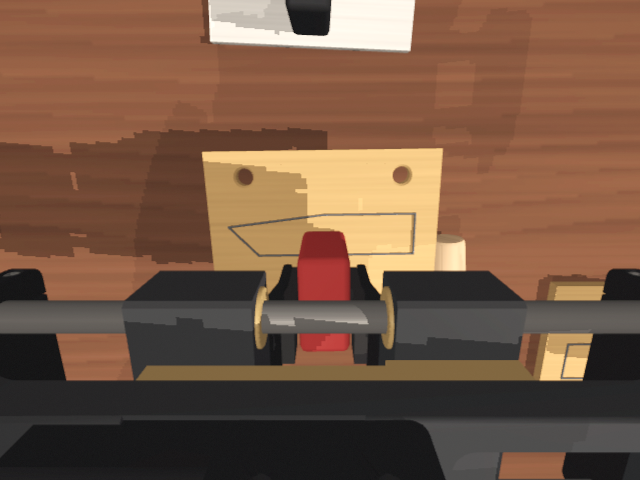

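View pics/s7.png

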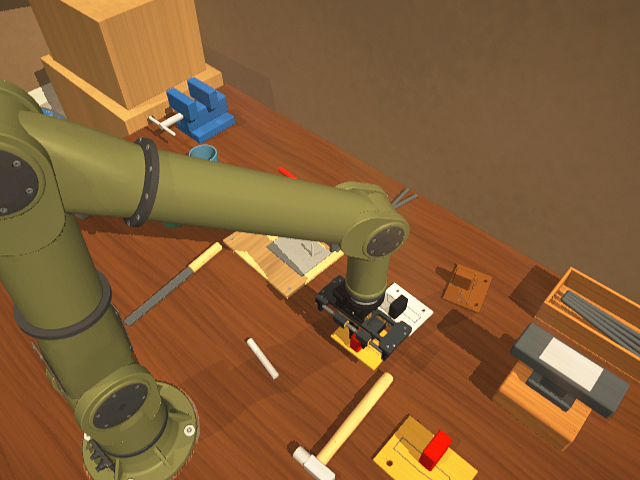

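```bash
cat >> h.py <<'E'
def tool_hit(uv,T,ty):
    # wrist pixel -> point in tool frame on plane tool y = ty
    k=env.get_calibration('wrist');H=np.array(k['hand_eye']);uv=np.atleast_2d(uv)
    d=np.c_[(uv[:,0]-k['cx'])/k['fx'],(uv[:,1]-k['cy'])/k['fy'],np.ones(len(uv))]@H[:3,:3].T
    return H[:3,3]+d*((ty-H[1,3])/d[:,1])[:,None]
E
python3 - <<'E'
from h import *
print(tool_hit([[245,177],[402,175]],None,-.0213)*1000)
print(tool_hit([[203,153],[442,149.5]],None,-.0213)*1000)
T=pose();T[2,3]+=.06
plan([.44,.097,.10],[-90,0,-92.7],T)
E
```

```text
[[-39.2356 -21.3     51.0976]
 [ 40.2704 -21.3     52.0624]]
[[-59.4207 -21.3     63.    ]
 [ 59.3985 -21.3     64.6394]]
7
[[[-43.7, -0.8, 1.5], [-0.03, 0.33, 0.03]], [[-43.7, -0.8, 1.3], [-0.03, 0.33, 0.03]], [[-43.7, -0.8, 1.0], [-0.03, 0.33, 0.03]], [[-43.7, -0.8, 0.8], [-0.03, 0.33, 0.03]], [[-43.7, -0.7, 0.5], [-0.03, 0.33, 0.03]], [[-43.7, -0.7, 0.3], [-0.03, 0.33, 0.03]], [[-43.7, -0.7, 0.0], [-0.03, 0.33, 0.03]]]
```

Call:
carry_out(
  targets=[
    [[0,-20,0],[0,0,0]],
    [[0,-25,0],[0,0,0]],
    [[-15,-15,1],[0,0.25,0]],
    [[-30,0,1],[0,0.25,0]],
    [[-35,0,1],[0,0.25,0]],
    [[-38,0,1],[0,0.25,0]],
    [[-38,0,1],[0,0.25,0]],
    [[-38,0,0],[0,0.25,0]],
    [[-38,0,0],[0,0.25,0]],
    [[-38,0,0],[0,0.25,0]],
    [[-25,0,0],[0,0.25,0]],
    [[-11,0,0],[0,0,0]],
  ],
)

```text
time_s: 22.9
tool_pos: [0.4386, 0.0999, 0.0928]
tool_rot: [-90.0, -0.2, -92.4]
force: [0.1, -0.7, -1.8]
grip_width: 0.0217
```

Call:
carry_out(
  targets=[
    [[0,0,0],[0,0,0]],
    [[0,0,0],[0,0,0]],
  ],
)

```text
time_s: 23.1
tool_pos: [0.4394, 0.0956, 0.0933]
tool_rot: [-90.0, -0.3, -92.7]
force: [0.6, -0.3, -1.4]
grip_width: 0.0221
```

```bash
python3 - <<'E'
from h import *
o=env.get_obs(); print(o['tool_pos'],o['tool_rot'],o['qpos'],o['force'],o['time_s'],o['grip_width'])
T=pose(o);np.save('w8.npy',T)
w=env.read_camera('wrist');save(w,'w8.png')
E
```

```text
[0.4394 0.0956 0.0933] [-89.9553  -0.3003 -92.7004] [ -15.1888   -1.921    -0.7328  116.9122    0.3025   65.0624 -108.7491] [ 0.5757 -0.3236 -1.4372] 23.1 0.022061188977080995
```

View pics/w8.png

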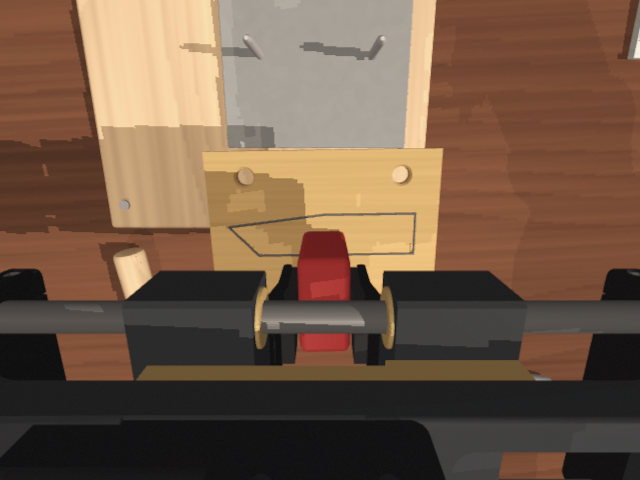

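```bash
python3 - <<'E'
from h import *
T=np.load('w8.npy')
im=cv2.imread('pics/w8.png')[20:200,220:430]; cv2.imwrite('pics/w8c.png',cv2.resize(im,None,fx=3.3,fy=3.3,interpolation=2))
p=tool_hit([[247.5,39],[380,39.5]],T,.0933-.065)*1000; b=tool_hit([[260,57],[373,57]],T,.0933-.018)*1000; h=tool_hit([[245.5,176.5],[401,174]],T,-.0213)*1000
print(p,b,h,p.mean(0)-h.mean(0),b.mean(0)-h.mean(0))
E
```

```text
[[-43.9565  28.3    125.7503]
 [ 33.711   28.3    125.4577]] [[-44.8692  75.3    125.0922]
 [ 35.9538  75.3    125.061 ]] [[-38.9503 -21.3     51.3827]
 [ 39.7512 -21.3     52.5983]] [-5.5232 49.6    73.6135] [-4.8582 96.6    73.0861]
```

View pics/w8c.png

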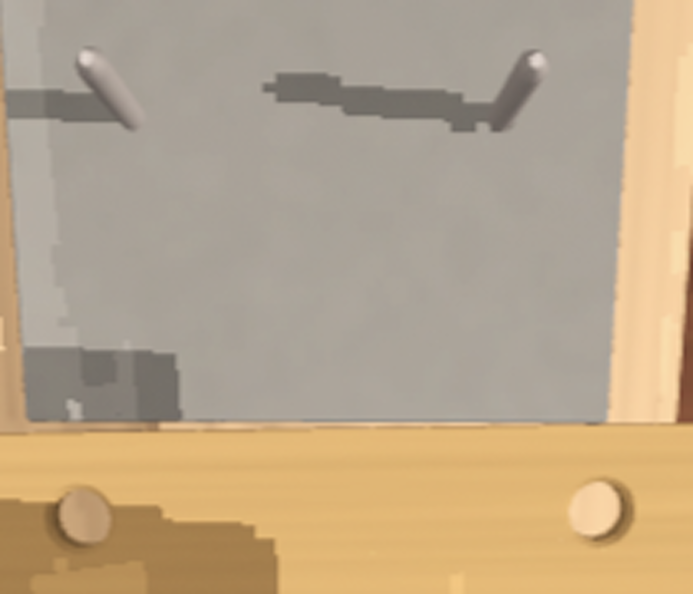

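Call:
carry_out(
  targets=[
    [[0,0,0],[0,0.9,0]],
    [[-1,0,10],[0,0,0]],
    [[-1,0,16],[0,0,0]],
    [[-1,0,16],[0,0,0]],
    [[-1,0,16],[0,0,0]],
    [[-1,0,10],[0,0,0]],
    [[-1,5,5.5],[0,0,0]],
    [[0,10,0],[0,0,0]],
    [[0,10,0],[0,0,0]],
    [[0,5,0],[0,0,0]],
    [[0,0,0],[0,0,0]],
    [[0,0,0],[0,0,0]],
  ],
)

```text
time_s: 24.35
tool_pos: [0.5132, 0.0987, 0.064]
tool_rot: [-89.9, -0.2, -93.5]
force: [0.5, -0.1, -1.4]
grip_width: 0.022
```

```bash
python3 - <<'E'
from h import *
o=env.get_obs(); print(o['tool_pos'],o['tool_rot'],o['qpos'],o['force'],o['time_s'],o['grip_width'])
T=pose(o);np.save('w9.npy',T)
w=env.read_camera('wrist');save(w,'w9.png')
a=w[130:270,190:460]; save(cv2.resize(a,None,fx=2.9,fy=2.9,interpolation=2),'w9c.png')
s=env.read_camera('side'); crop(s,300,235,60,5,'s9.png')
E
```

```text
[0.5132 0.0987 0.064 ] [-89.8934  -0.2309 -93.5174] [ -14.3987    8.4457    0.4347  109.6053    0.2135   61.9171 -107.5863] [ 0.4939 -0.0915 -1.4128] 24.35 0.021991856423860093
```

View pics/w9c.png

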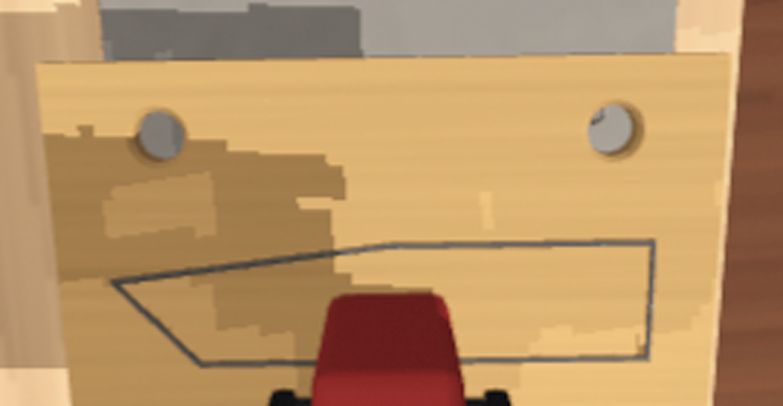

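View pics/s9.png

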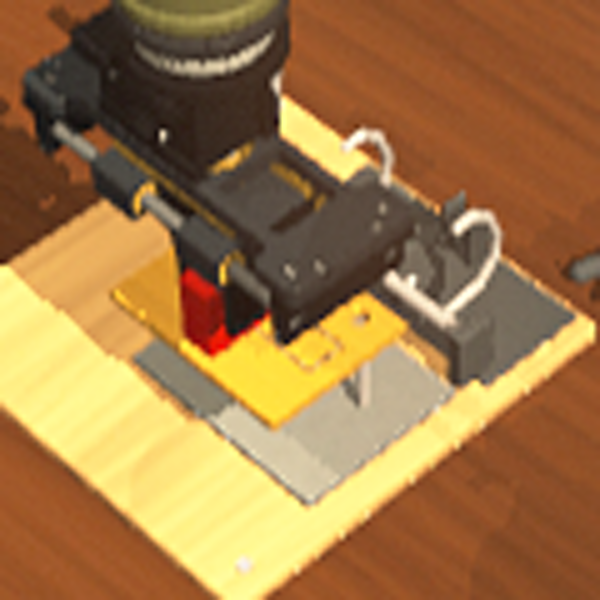

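Call:
carry_out(
  targets=[
    [[0,5,0],[0,0,0]],
    [[0,4,0],[0,0,0]],
    [[0,1.5,0],[0,0,0]],
    [[0,0,0],[0,0,0]],
    [[0,0,0],[0,0,0]],
  ],
)

```text
time_s: 24.95
tool_pos: [0.5135, 0.0986, 0.0535]
tool_rot: [-89.9, -0.2, -93.5]
force: [-0.2, -0.3, -2.1]
grip_width: 0.022
```

```bash
python3 - <<'E'
from h import *
o=env.get_obs(); print(o['tool_pos'],o['tool_rot'],o['force'],o['time_s'],o['grip_width'])
T=pose(o);np.save('w10.npy',T)
w=env.read_camera('wrist');save(w,'w10.png')
a=w[155:200,220:270]; b=w[155:200,380:430]; save(np.hstack([cv2.resize(x,None,fx=8,fy=8,interpolation=2) for x in (a,b)]),'w10c.png')
# predicted post-tip pixels for tool-frame position = hole centres
k=env.get_calibration('wrist');Hi=np.linalg.inv(k['hand_eye'])
for x,z in ((-38.9,51.4),(39.8,52.6)):
    for ty in (-.0213,T[2,3]-.065):
        P=Hi@np.array([x/1000,ty,z/1000,1]); print(x,ty,k['fx']*P[0]/P[2]+k['cx'],k['fy']*P[1]/P[2]+k['cy'])
E
```

```text
[0.5135 0.0986 0.0535] [-89.8895  -0.23   -93.5297] [-0.2232 -0.2669 -2.0663] 24.95 0.021984901135910874
-38.9 -0.0213 245.5893997464012 176.48729897739705
-38.9 -0.011526956394668747 249.51200640124918 174.3250312776583
39.8 -0.0213 401.0853461126257 174.01832675715747
39.8 -0.011526956394668747 397.2011081534747 171.97675364833992
```

View pics/w10c.png

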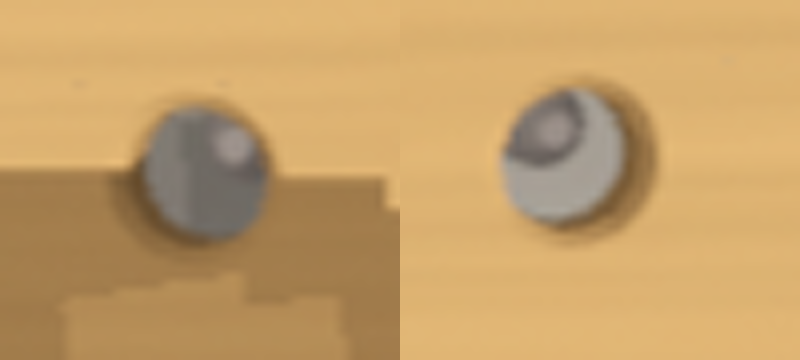

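Call:
carry_out(
  targets=[
    [[0.6,0,0.9],[0,0,0]],
    [[0,2,0],[0,0,0]],
    [[0,2,0],[0,0,0]],
    [[0,0,0],[0,0,0]],
  ],
)

```text
time_s: 25.4
tool_pos: [0.514, 0.0979, 0.0491]
tool_rot: [-89.9, -0.2, -93.5]
force: [-0.2, -0.3, -1.7]
grip_width: 0.0219
```

```bash
python3 - <<'E'
from h import *
o=env.get_obs(); print(o['tool_pos'],o['tool_rot'],o['force'],o['wrist_torque'],o['time_s'],o['grip_width'])
w=env.read_camera('wrist');save(w,'w11.png')
a=w[155:200,220:270]; b=w[155:200,380:430]; save(np.hstack([cv2.resize(x,None,fx=8,fy=8,interpolation=2) for x in (a,b)]),'w11c.png')
E
```

```text
[0.514  0.0979 0.0491] [-89.9299  -0.2408 -93.5254] [-0.2017 -0.2625 -1.6866] [ 0.0298  0.1628 -0.022 ] 25.4 0.021864988427728025
```

View pics/w11c.png

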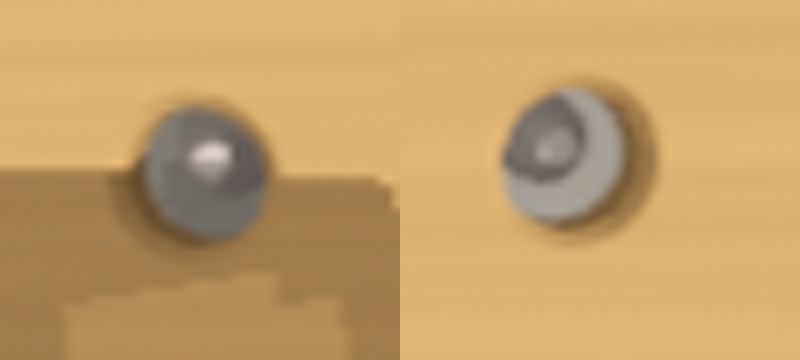

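Call:
carry_out(
  targets=[
    [[-0.2,1.5,0.3],[0,0,0]],
    [[0,2,0],[0,0,0]],
    [[0,2,0],[0,0,0]],
    [[0,0,0],[0,0,0]],
  ],
)

```text
time_s: 25.85
tool_pos: [0.5144, 0.098, 0.0436]
tool_rot: [-89.9, -0.2, -93.5]
force: [-0.3, 0.1, -1.9]
grip_width: 0.0223
```

Call:
carry_out(
  targets=[
    [[0,2.5,0],[0,0,0]],
    [[0,2.5,0],[0,0,0]],
    [[0,2.5,0],[0,0,0]],
    [[0,0,0],[0,0,0]],
  ],
)

```text
time_s: 26.25
tool_pos: [0.5143, 0.098, 0.036]
tool_rot: [-89.9, -0.2, -93.5]
force: [-0.1, 0.4, -1.5]
grip_width: 0.0224
```

```bash
python3 - <<'E'
from h import *
o=env.get_obs(); print(o['tool_pos'],o['tool_rot'],o['force'],o['wrist_torque'],o['time_s'],o['grip_width'])
w=env.read_camera('wrist');save(w,'w12.png')
a=w[150:200,220:275]; b=w[150:200,375:430]; save(np.hstack([cv2.resize(x,None,fx=7,fy=7,interpolation=2) for x in (a,b)]),'w12c.png')
E
```

```text
[0.5143 0.098  0.036 ] [-89.9397  -0.2465 -93.5242] [-0.0666  0.4087 -1.454 ] [-0.0385  0.1688  0.0576] 26.25 0.022375456660795625
```

View pics/w12c.png

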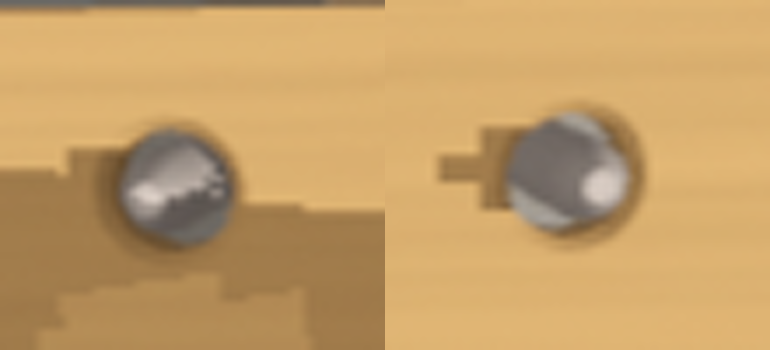

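Call:
carry_out(
  targets=[
    [[0,3,0],[0,0,0]],
    [[0,3,0],[0,0,0]],
    [[0,3,0],[0,0,0]],
    [[0,3,0],[0,0,0]],
    [[0,0,0],[0,0,0]],
  ],
)

```text
time_s: 26.8
tool_pos: [0.5142, 0.0979, 0.0239]
tool_rot: [-89.9, -0.2, -93.5]
force: [-0.1, 0.0, -1.6]
grip_width: 0.0222
```

Call:
carry_out(
  targets=[
    [[0,3,0],[0,0,0]],
    [[0,3,0],[0,0,0]],
    [[0,3,0],[0,0,0]],
    [[0,3,0],[0,0,0]],
    [[0,3,0],[0,0,0]],
    [[0,0,0],[0,0,0]],
  ],
)

```text
time_s: 27.4
tool_pos: [0.5143, 0.0979, 0.0089]
tool_rot: [-89.9, -0.2, -93.5]
force: [-0.5, -0.0, -1.8]
grip_width: 0.022
```

Call:
carry_out(
  targets=[
    [[0,1.5,0],[0,0,0]],
    [[0,1,0],[0,0,0]],
    [[0,1,0],[0,0,0]],
    [[0,0,0],[0,0,0]],
  ],
)

```text
time_s: 27.8
tool_pos: [0.5147, 0.098, 0.0059]
tool_rot: [-89.9, -0.2, -93.5]
force: [0.7, -0.6, -1.9]
grip_width: 0.0218
```

Call:
carry_out(
  targets=[
    [[0,1,0],[0,0,0]],
    [[0,1,0],[0,0,0]],
    [[0,0,0],[0,0,0]],
  ],
)

```text
time_s: 28.1
tool_pos: [0.5146, 0.0979, 0.0039]
tool_rot: [-89.9, -0.2, -93.5]
force: [-0.3, 0.2, -2.0]
grip_width: 0.0221
```

Call:
carry_out(
  targets=[
    [[0,0.7,0],[0,0,0]],
    [[0,0,0],[0,0,0]],
  ],
)

```text
time_s: 28.3
tool_pos: [0.5148, 0.098, 0.0034]
tool_rot: [-89.9, -0.2, -93.5]
force: [-0.8, -0.3, -0.5]
grip_width: 0.0221
```

Call:
carry_out(
  targets=[
    [[0,0.7,0],[0,0,0]],
    [[0,0,0],[0,0,0]],
  ],
)

```text
time_s: 28.5
tool_pos: [0.5149, 0.098, 0.0032]
tool_rot: [-89.9, -0.2, -93.5]
force: [-2.2, -0.0, 4.3]
grip_width: 0.0222
```

Call:
carry_out(
  targets=[
    [[0,0,0],[0,0,0]],
    [[0,0,0],[0,0,0]],
    [[0,0,0],[0,0,0]],
  ],
  jaw=0.6,
)

```text
time_s: 28.8
tool_pos: [0.5149, 0.098, 0.0025]
tool_rot: [-89.9, -0.2, -93.5]
force: [1.2, -0.0, -0.5]
grip_width: 0.0384
```

Call:
carry_out(
  targets=[
    [[0,-10,0],[0,0,0]],
    [[0,-20,0],[0,0,0]],
    [[0,-40,0],[0,0,0]],
    [[0,-45,0],[0,0,0]],
    [[0,-45,0],[0,0,0]],
    [[0,-40,0],[0,0,0]],
    [[0,0,0],[0,0,0]],
  ],
)

```text
time_s: 29.5
tool_pos: [0.5183, 0.0998, 0.2101]
tool_rot: [-89.2, -0.0, -93.5]
force: [0.4, 0.1, -0.3]
grip_width: 0.0526
```

```bash
python3 - <<'E'
from h import *
o=env.get_obs(); print(o['tool_pos'],o['tool_rot'],o['qpos'],o['force'],o['time_s'],o['grip_width'])
np.save('w13.npy',pose(o)); save(env.read_camera('wrist'),'w13.png')
T=pose(o)
a=env.read_camera('top')[165:285,215:335];b=env.read_camera('side')[165:305,220:360]
save(np.hstack([cv2.resize(x,(400,400),interpolation=2) for x in (a,b)]),'c13.png')
E
```

```text
[0.5183 0.0998 0.2101] [-89.1926  -0.0076 -93.5225] [ -14.5375    2.23      0.5846   98.992     0.232    78.0104 -107.5226] [ 0.3821  0.0678 -0.3378] 29.5 0.05258472744167827
```

View pics/w13.png

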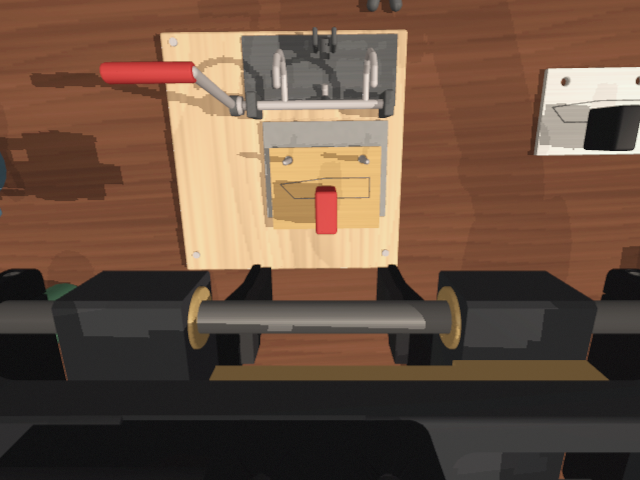

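View pics/c13.png

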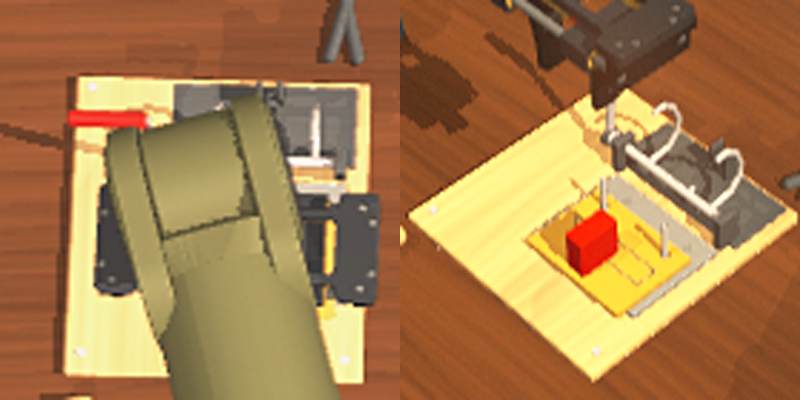

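```bash
cat >> h.py <<'E'
def ray(c,uv,T=None):
    a=unproj(c,[uv],0.,T)[0]; b=unproj(c,[uv],.2,T)[0]; return a,(b-a)/np.linalg.norm(b-a)
def tri(rs):
    A=0;B=0
    for a,d in rs:
        M=np.eye(3)-np.outer(d,d); A=A+M; B=B+M@a
    X=np.linalg.solve(A,B); return X,[round(1000*np.linalg.norm((np.eye(3)-np.outer(d,d))@(X-a)),1) for a,d in rs]
E
python3 - <<'E'
from h import *
T=np.load('w13.npy')
t=lambda a: np.array(a)/400*120+[215,165]
print('outer',tri([ray('wrist',[105,72],T),ray('top',t([71,118]))]))
print('inner',tri([ray('wrist',[194,73],T),ray('top',t([146,119]))]))
# earlier open view c8: side crop 120->400 px from (210,145), top crop 80->400 from (215,195)
s=lambda a: (np.array(a)-[400,0])*120/400+[210,145]; tt=lambda a: np.array(a)/5+[215,195]
print('outer',tri([ray('side',s([630,80])),ray('top',tt([104,44])),ray('wrist',[105,72],T)]))
print('inner',tri([ray('side',s([686,116])),ray('top',tt([220,47])),ray('wrist',[194,73],T)]))
E
```

```text
outer (array([0.6399, 0.2395, 0.1544]), [np.float64(0.5), np.float64(0.5)])
inner (array([0.6374, 0.1809, 0.1506]), [np.float64(0.6), np.float64(0.6)])
outer (array([0.6369, 0.24  , 0.1512]), [np.float64(2.9), np.float64(6.1), np.float64(4.1)])
inner (array([0.6335, 0.1783, 0.1538]), [np.float64(4.6), np.float64(6.1), np.float64(3.0)])
```

```bash
python3 - <<'E'
from h import *
plan([.676,.222,.20],[-90,0,-92.7],n=6)
E
```

```text
6
[[[-22.2, 0.4, 25.7], [-0.02, -0.14, 0.04]], [[-22.1, 0.4, 25.7], [-0.02, -0.14, 0.04]], [[-22.0, 0.4, 25.8], [-0.02, -0.14, 0.04]], [[-22.0, 0.4, 25.8], [-0.02, -0.14, 0.04]], [[-21.9, 0.4, 25.9], [-0.02, -0.14, 0.04]], [[-21.9, 0.4, 25.9], [-0.02, -0.14, 0.04]]]
```

Call:
carry_out(
  targets=[
    [[-22,0.4,25.8],[0,-0.1,0]],
    [[-22,0.4,25.8],[0,-0.1,0]],
    [[-22,0.4,25.8],[0,-0.1,0]],
    [[-22,0.4,25.8],[0,-0.1,0]],
    [[-22,0.4,25.8],[0,-0.1,0]],
    [[-22,0.4,25.8],[0,-0.1,0]],
    [[0,0,0],[0,0,0]],
    [[0,0,0],[0,0,0]],
  ],
  jaw=0,
)

```text
time_s: 30.45
tool_pos: [0.6753, 0.2216, 0.1968]
tool_rot: [-90.2, -0.4, -92.9]
force: [-0.5, 0.0, -0.6]
grip_width: 0.0018
```

```bash
python3 - <<'E'
from h import *
o=env.get_obs(); print(o['tool_pos'],o['tool_rot'],o['qpos'],o['force'],o['time_s'],o['grip_width'])
T=pose(o)
a=env.read_camera('wrist');save(a,'w14.png');b=env.read_camera('side')[125:265,210:350]
save(np.hstack([cv2.resize(b,(500,500),interpolation=2)]),'c14.png')
plan([.676,.222,.10],[-90,0,-92.7],n=4)
E
```

```text
[0.6753 0.2216 0.1968] [-90.1656  -0.3555 -92.8841] [ -19.6549   25.8154   -1.1727   71.6684    0.7762   82.8157 -113.6956] [-0.4785  0.0148 -0.5778] 30.45 0.0017629406074996655
4
[[[-0.5, 24.7, 0.1], [-0.0, -0.07, 0.08]], [[-0.5, 24.7, 0.1], [-0.0, -0.07, 0.08]], [[-0.5, 24.7, 0.1], [-0.0, -0.07, 0.08]], [[-0.4, 24.7, 0.1], [-0.0, -0.07, 0.08]]]
```

View pics/w14.png

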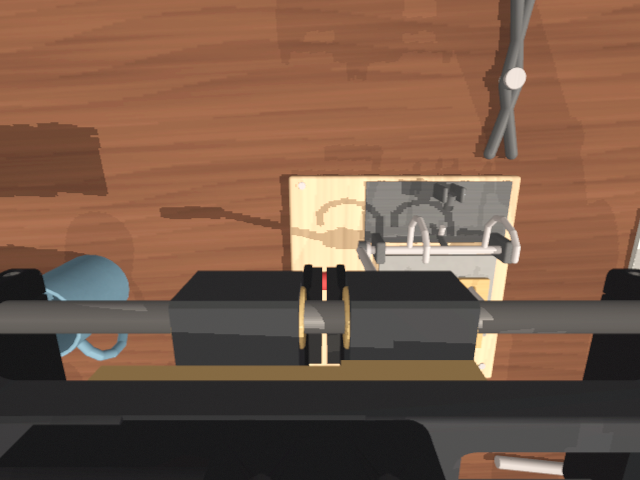

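View pics/c14.png

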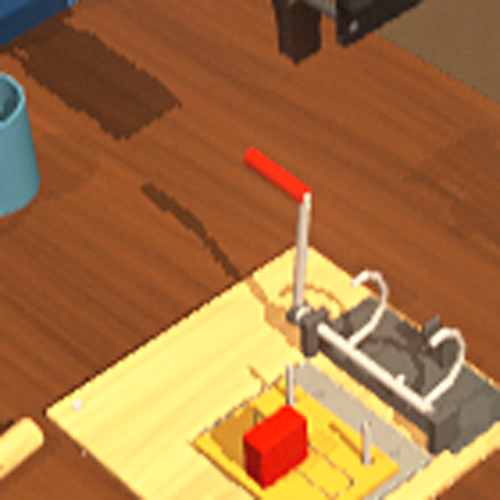

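Call:
carry_out(
  targets=[
    [[0,25,0],[0,0,0]],
    [[0,25,0],[0,0,0]],
    [[0,25,0],[0,0,0]],
    [[0,22,0],[0,0,0]],
    [[0,0,0],[0,0,0]],
    [[0,0,-4],[0,0,0]],
    [[0,0,-4],[0,0,0]],
    [[0,0,0],[0,0,0]],
  ],
)

```text
time_s: 31.35
tool_pos: [0.6689, 0.2223, 0.1052]
tool_rot: [-89.7, -0.2, -92.9]
force: [0.2, 1.0, -0.4]
grip_width: 0.0008
```

```bash
python3 - <<'E'
from h import *
o=env.get_obs(); print(o['tool_pos'],o['tool_rot'],o['force'],o['time_s'],o['grip_width'])
b=env.read_camera('side')[125:265,210:350]
save(np.hstack([cv2.resize(b,(500,500),interpolation=2)]),'c15.png')
E
```

```text
[0.6689 0.2223 0.1052] [-89.7472  -0.1507 -92.9058] [ 0.161   0.9517 -0.441 ] 31.35 0.0008190944335576384
```

View pics/c15.png

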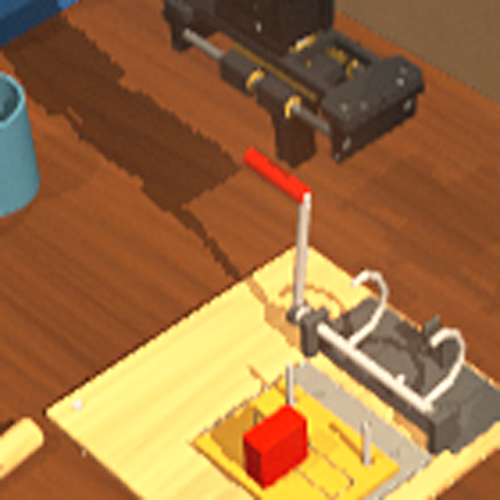

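```bash
python3 - <<'E'
from h import *
for X in ([.669,.222,.140],[.669,.222,.130],[.669,.222,.150],[.669,.207,.14],[.640,.213,.151]):
    print(X,(proj('side',X)[0]-[210,125])*500/140)
E
```

```text
[0.669, 0.222, 0.14] [291.8266 158.0812]
[0.669, 0.222, 0.13] [292.321  168.3641]
[0.669, 0.222, 0.15] [291.3265 147.6811]
[0.669, 0.207, 0.14] [306.4739 167.3882]
[0.64, 0.213, 0.151] [271.916  171.8496]
```

```bash
python3 - <<'E'
from h import *
L=.0355;rx=.6276
phis=[1.62,1.55,1.48,1.41,1.34,1.27,1.2,1.13,1.06,1.0,.95,.9,.85,.8,.75,.7,.65,.6,.56,.53,.5]
px,pz=.6689,.1012-.0
print(px,pz)
for p in phis:
    bx=rx-.110*np.cos(p); bz=.04+.110*np.sin(p)
    if p>=1.0: x,z=bx+.0165,min(.1365,bz+.007*np.cos(p))
    elif p>.6:
        x,z=bx+.007*np.sin(p)+.0095,bz+.007*np.cos(p)
    else: x,z=bx+.009-(.6-p)*.04,bz+.007
    X,Z=x,z-L
    print(p,round(X,4),round(Z,4),'row',[0,round((pz-Z)*1000,1),round((X-px)*1000,1)]); px,pz=X,Z
E
```

```text
0.6689 0.1012
1.62 0.6495 0.101 row [0, 0.2, np.float64(-19.4)]
1.55 0.6418 0.101 row [0, 0.0, np.float64(-7.7)]
1.48 0.6341 0.101 row [0, 0.0, np.float64(-7.7)]
1.41 0.6265 0.101 row [0, 0.0, np.float64(-7.6)]
1.34 0.6189 0.101 row [0, 0.0, np.float64(-7.6)]
1.27 0.6115 0.101 row [0, 0.0, np.float64(-7.4)]
1.2 0.6042 0.101 row [0, 0.0, np.float64(-7.3)]
1.13 0.5972 0.101 row [0, 0.0, np.float64(-7.1)]
1.06 0.5903 0.101 row [0, 0.0, np.float64(-6.8)]
1.0 0.5847 0.1008 row [0, np.float64(0.2), np.float64(-5.7)]
0.95 0.5788 0.098 row [0, np.float64(2.8), np.float64(-5.9)]
0.9 0.5742 0.095 row [0, np.float64(3.0), np.float64(-4.6)]
0.85 0.5698 0.0918 row [0, np.float64(3.3), np.float64(-4.4)]
0.8 0.5655 0.0883 row [0, np.float64(3.5), np.float64(-4.3)]
0.75 0.5614 0.0846 row [0, np.float64(3.7), np.float64(-4.1)]
0.7 0.5575 0.0807 row [0, np.float64(3.9), np.float64(-3.9)]
0.65 0.5538 0.0766 row [0, np.float64(4.1), np.float64(-3.7)]
0.6 0.5458 0.0736 row [0, np.float64(3.0), np.float64(-8.0)]
0.56 0.5418 0.0699 row [0, np.float64(3.7), np.float64(-4.0)]
0.53 0.5389 0.0671 row [0, np.float64(2.8), np.float64(-2.9)]
0.5 0.5361 0.0642 row [0, np.float64(2.9), np.float64(-2.8)]
```

Call:
carry_out(
  targets=[
    [[0,4,0],[0,0,0]],
    [[0,0,-4],[0,0,0]],
    [[0,0,-4],[0,0,0]],
    [[0,0,-4],[0,0,0]],
    [[0,0,-4],[0,0,0]],
    [[0,0,-4],[0,0,0]],
  ],
)

```text
time_s: 32.0
tool_pos: [0.6495, 0.2228, 0.0996]
tool_rot: [-89.7, -0.2, -92.9]
force: [3.0, 0.8, 1.4]
grip_width: 0.0005
```

Call:
carry_out(
  targets=[
    [[0,0,-4],[0,0,0]],
    [[0,0,-4],[0,0,0]],
    [[0,0,-4],[0,0,0]],
    [[0,0,-4],[0,0,0]],
  ],
)

```text
time_s: 32.4
tool_pos: [0.6333, 0.2238, 0.0997]
tool_rot: [-89.8, -0.2, -92.9]
force: [4.5, 0.5, 4.2]
grip_width: 0.0005
```

```bash
python3 - <<'E'
from h import *
o=env.get_obs(); print(o['tool_pos'],o['tool_rot'],o['force'],o['time_s'],o['grip_width'])
b=env.read_camera('side')[125:265,210:350]
save(np.hstack([cv2.resize(b,(500,500),interpolation=2)]),'c16.png')
E
```

```text
[0.6333 0.2238 0.0997] [-89.7765  -0.1894 -92.9279] [4.4784 0.5254 4.2232] 32.4 0.0005333929869608567
```

View pics/c16.png

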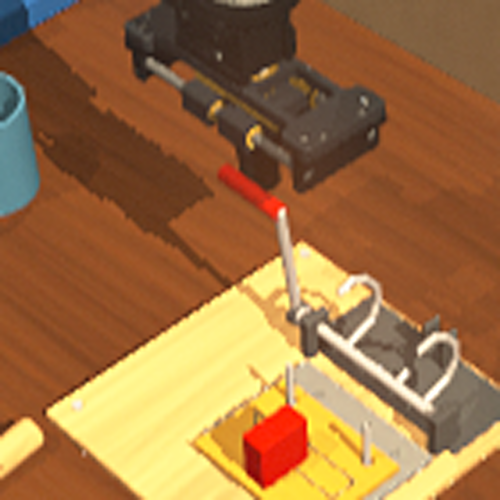

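Call:
carry_out(
  targets=[
    [[0,0,10],[0,0,0]],
    [[0,0,10],[0,0,0]],
    [[0,0,10],[0,0,0]],
    [[0,6,0],[0,0,0]],
    [[0,6,0],[0,0,0]],
    [[0,0,-5],[0,0,0]],
    [[0,0,-5],[0,0,0]],
    [[0,0,-5],[0,0,0]],
    [[0,0,-5],[0,0,0]],
    [[0,0,-4],[0,0,0]],
  ],
)

```text
time_s: 33.45
tool_pos: [0.6389, 0.2228, 0.0873]
tool_rot: [-89.8, -0.2, -92.9]
force: [2.9, -0.9, -2.5]
grip_width: 0.0002
```

Call:
carry_out(
  targets=[
    [[0,0,-4],[0,0,0]],
    [[0,0,-4],[0,0,0]],
    [[0,0,-4],[0,0,0]],
  ],
)

```text
time_s: 33.75
tool_pos: [0.6271, 0.2232, 0.0869]
tool_rot: [-89.8, -0.3, -93.0]
force: [4.9, -1.9, -4.6]
grip_width: 0.0007
```

```bash
python3 - <<'E'
from h import *
o=env.get_obs(); print(o['tool_pos'],o['tool_rot'],o['force'],o['time_s'],o['grip_width'])
b=env.read_camera('side')[125:265,210:350]
save(np.hstack([cv2.resize(b,(500,500),interpolation=2)]),'c17.png')
E
```

```text
[0.6271 0.2232 0.0869] [-89.8237  -0.2537 -92.953 ] [ 4.9344 -1.8882 -4.5705] 33.75 0.0007352196638578392
```

View pics/c17.png

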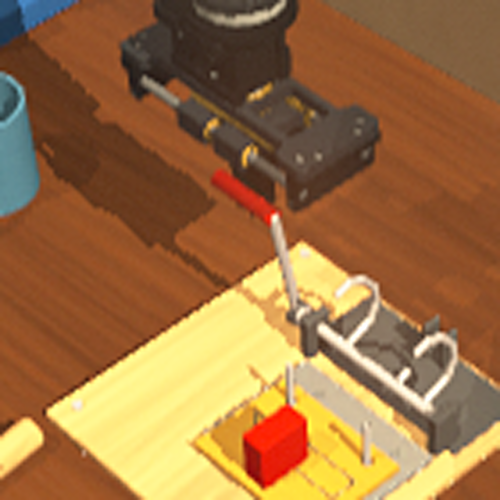

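```bash
python3 - <<'E'
from h import *
L=.036;rx=.6276
px,pz=.6271,.110
for p in [1.37,1.32,1.27,1.22,1.17,1.12,1.07,1.02,.97,.92,.87,.82,.77,.72,.67,.62,.58,.55,.52,.5]:
    bx=rx-.110*np.cos(p); bz=.04+.110*np.sin(p); m=.002
    x,z=bx+.007*np.sin(p)+.0095,bz+.007*np.cos(p)-m*(p>.9)
    if p<.8: x-=(.8-p)*.02
    X,Z=x,z-L
    print(p,round(X,4),round(Z,4),'row',[0,round(float(pz-Z)*1000,1),round(float(X-px)*1000,1)]); px,pz=X,Z
E
```

```text
1.37 0.622 0.1112 row [0, -1.2, -5.1]
1.32 0.6166 0.1103 row [0, 0.9, -5.4]
1.27 0.6112 0.1091 row [0, 1.2, -5.4]
1.22 0.6059 0.1077 row [0, 1.4, -5.3]
1.17 0.6006 0.106 row [0, 1.7, -5.2]
1.12 0.5955 0.1041 row [0, 2.0, -5.2]
1.07 0.5904 0.1019 row [0, 2.2, -5.0]
1.02 0.5855 0.0994 row [0, 2.5, -4.9]
0.97 0.5807 0.0967 row [0, 2.7, -4.8]
0.92 0.576 0.0938 row [0, 2.9, -4.7]
0.87 0.5715 0.0926 row [0, 1.2, -4.5]
0.82 0.5672 0.0892 row [0, 3.4, -4.3]
0.77 0.5624 0.0856 row [0, 3.6, -4.8]
0.72 0.5574 0.0818 row [0, 3.8, -5.0]
0.67 0.5526 0.0778 row [0, 4.0, -4.8]
0.62 0.548 0.0736 row [0, 4.2, -4.6]
0.58 0.5445 0.0701 row [0, 3.5, -3.5]
0.55 0.542 0.0675 row [0, 2.7, -2.5]
0.52 0.5395 0.0647 row [0, 2.7, -2.5]
0.5 0.5379 0.0629 row [0, 1.9, -1.6]
```

Call:
carry_out(
  targets=[
    [[0,-8,0],[0,0,0]],
    [[0,-8,0],[0,0,0]],
    [[0,-7,-1],[0,0,0]],
    [[0,0,-5],[0,0,0]],
    [[0,0.9,-5.4],[0,0,0]],
    [[0,1.2,-5.4],[0,0,0]],
  ],
)

```text
time_s: 34.4
tool_pos: [0.6118, 0.2254, 0.1101]
tool_rot: [-89.6, -0.1, -92.9]
force: [6.3, -0.6, -0.2]
grip_width: 0.0005
```

Call:
carry_out(
  targets=[
    [[0,1.4,-5.3],[0,0,0]],
    [[0,1.7,-5.2],[0,0,0]],
    [[0,2,-5.2],[0,0,0]],
  ],
)

```text
time_s: 34.7
tool_pos: [0.5968, 0.2261, 0.1053]
tool_rot: [-89.5, -0.1, -92.9]
force: [7.2, -0.5, 0.4]
grip_width: 0.0008
```

```bash
python3 - <<'E'
from h import *
o=env.get_obs(); print(o['tool_pos'],o['tool_rot'],o['force'],o['time_s'],o['grip_width'])
b=env.read_camera('side')[125:265,210:350]
save(np.hstack([cv2.resize(b,(500,500),interpolation=2)]),'c18.png')
E
```

```text
[0.5968 0.2261 0.1053] [-89.532   -0.1041 -92.9396] [ 7.2295 -0.5013  0.3584] 34.7 0.0008245933687001444
```

View pics/c18.png

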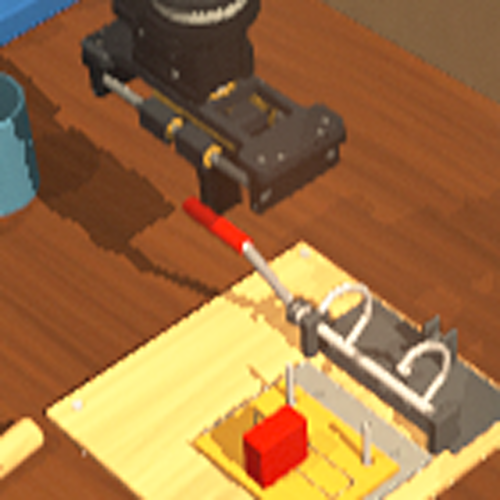

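Call:
carry_out(
  targets=[
    [[0,2.2,-5],[0,0,0]],
    [[0,2.5,-4.9],[0,0,0]],
  ],
)

```text
time_s: 34.95
tool_pos: [0.5874, 0.2267, 0.1009]
tool_rot: [-89.5, -0.1, -92.9]
force: [7.3, -0.5, 1.0]
grip_width: 0.0005
```

Call:
carry_out(
  targets=[
    [[0,2.7,-4.8],[0,0,0]],
    [[0,2.4,-4.7],[0,0,0]],
  ],
)

```text
time_s: 35.15
tool_pos: [0.5779, 0.2271, 0.0959]
tool_rot: [-89.5, -0.1, -92.9]
force: [7.8, -1.0, 1.8]
grip_width: 0.0004
```

Call:
carry_out(
  targets=[
    [[0,2,-4.5],[0,0,0]],
    [[0,3,-4.3],[0,0,0]],
  ],
)

```text
time_s: 35.35
tool_pos: [0.5693, 0.2276, 0.091]
tool_rot: [-89.5, -0.1, -92.9]
force: [7.3, 0.2, 2.1]
grip_width: 0.0003
```

```bash
python3 - <<'E'
from h import *
o=env.get_obs(); print(o['tool_pos'],o['tool_rot'],o['force'],o['time_s'],o['grip_width'])
b=env.read_camera('side')[145:265,210:330]
save(np.hstack([cv2.resize(b,(500,500),interpolation=2)]),'c19.png')
E
```

```text
[0.5693 0.2276 0.091 ] [-89.4712  -0.08   -92.9476] [7.2695 0.1842 2.1111] 35.35 0.00034691481406413986
```

View pics/c19.png

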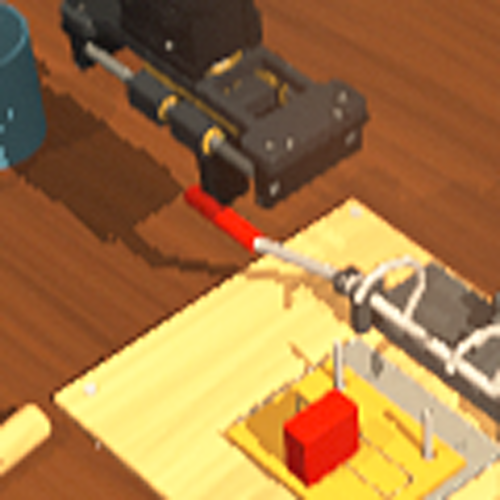

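Call:
carry_out(
  targets=[
    [[0,2,-3.5],[0,0,0]],
  ],
)

```text
time_s: 35.5
tool_pos: [0.5656, 0.2279, 0.0889]
tool_rot: [-89.5, -0.1, -92.9]
force: [6.0, -0.2, 2.6]
grip_width: 0.0005
```

Call:
carry_out(
  targets=[
    [[0,2,-3.5],[0,0,0]],
  ],
)

```text
time_s: 35.6
tool_pos: [0.5616, 0.2284, 0.087]
tool_rot: [-89.6, -0.1, -92.9]
force: [4.6, -0.1, 3.1]
grip_width: 0.0004
```

Call:
carry_out(
  targets=[
    [[0,2.2,-3.5],[0,0,0]],
  ],
)

```text
time_s: 35.7
tool_pos: [0.5574, 0.2286, 0.0844]
tool_rot: [-89.6, -0.1, -92.9]
force: [3.9, -0.5, 4.3]
grip_width: 0.0007
```

```bash
python3 - <<'E'
from h import *
o=env.get_obs(); print(o['tool_pos'],o['qpos'],o['force'],o['time_s'],o['grip_width'])
b=env.read_camera('side')[155:255,210:310];c=env.read_camera('wrist')[230:330,260:390]
save(np.hstack([cv2.resize(b,(450,450),interpolation=2),cv2.resize(c,(350,450),interpolation=2)]),'c20.png')
E
```

```text
[0.5574 0.2286 0.0844] [ -22.3315   16.2792   -3.1387   97.5389    1.2295   65.9237 -118.759 ] [ 3.8998 -0.5167  4.2571] 35.7 0.0007421590636289695
```

View pics/c20.png

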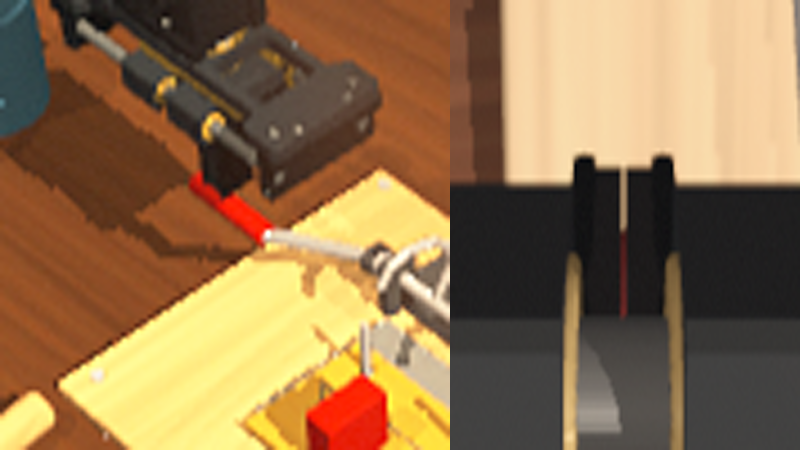

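Call:
carry_out(
  targets=[
    [[0,2.5,-3],[0,0,0]],
  ],
)

```text
time_s: 35.9
tool_pos: [0.5533, 0.2288, 0.0806]
tool_rot: [-89.8, -0.1, -92.9]
force: [2.7, 0.9, 4.0]
grip_width: 0.0008
```

Call:
carry_out(
  targets=[
    [[0,2.8,-3],[0,0,0]],
  ],
)

```text
time_s: 36.0
tool_pos: [0.5498, 0.2288, 0.0771]
tool_rot: [-89.8, -0.1, -92.9]
force: [3.3, 1.2, 3.2]
grip_width: 0.0009
```

Call:
carry_out(
  targets=[
    [[0,2.8,-3],[0,0,0]],
  ],
)

```text
time_s: 36.1
tool_pos: [0.5463, 0.2287, 0.0736]
tool_rot: [-89.9, -0.2, -92.9]
force: [1.9, 1.3, 3.6]
grip_width: 0.0006
```

Call:
carry_out(
  targets=[
    [[0,2.8,-2.5],[0,0,0]],
  ],
)

```text
time_s: 36.2
tool_pos: [0.5433, 0.2285, 0.0703]
tool_rot: [-90.0, -0.2, -92.9]
force: [2.0, 1.6, 2.4]
grip_width: 0.0002
```

```bash
python3 - <<'E'
from h import *
o=env.get_obs(); print(o['tool_pos'],o['qpos'],o['force'],o['time_s'],o['grip_width'])
b=env.read_camera('side')[155:255,210:310];c=env.read_camera('wrist')[230:330,260:390]
save(np.hstack([cv2.resize(b,(450,450),interpolation=2),cv2.resize(c,(350,450),interpolation=2)]),'c21.png')
E
```

```text
[0.5433 0.2285 0.0703] [ -22.6417   15.8246   -3.3773   99.857     1.2514   64.4086 -119.325 ] [2.0245 1.5534 2.3847] 36.2 0.0001948372213210465
```

View pics/c21.png

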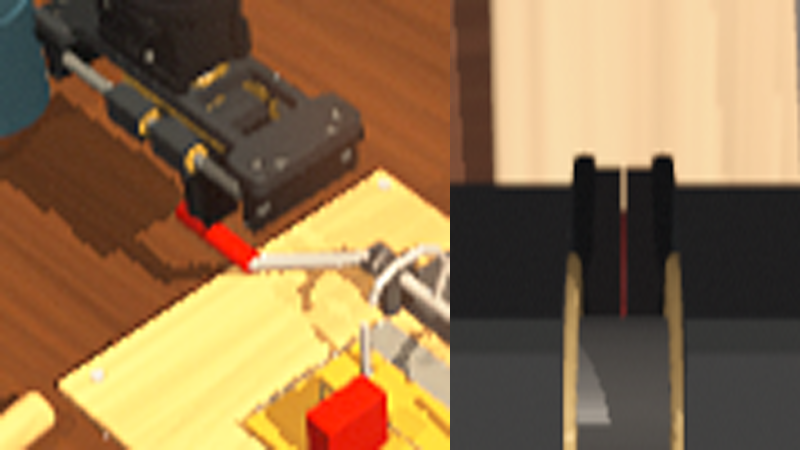

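Call:
carry_out(
  targets=[
    [[0,1,-1],[0,0,0]],
    [[0,1,-1],[0,0,0]],
  ],
)

```text
time_s: 36.5
tool_pos: [0.5417, 0.2283, 0.0684]
tool_rot: [-89.9, -0.2, -92.9]
force: [1.4, 1.8, 4.0]
grip_width: 0.0005
```

Call:
carry_out(
  targets=[
    [[0,1,-1],[0,0,0]],
    [[0,1,-1],[0,0,0]],
  ],
)

```text
time_s: 36.7
tool_pos: [0.54, 0.2281, 0.0664]
tool_rot: [-89.9, -0.2, -92.9]
force: [1.2, 1.7, 2.1]
grip_width: 0.0007
```

Call:
carry_out(
  targets=[
    [[0,1,-0.7],[0,0,0]],
    [[0,1,-0.7],[0,0,0]],
  ],
)

```text
time_s: 36.9
tool_pos: [0.5386, 0.228, 0.0644]
tool_rot: [-89.9, -0.2, -92.9]
force: [1.0, 2.3, 1.8]
grip_width: 0.0005
```

```bash
python3 - <<'E'
from h import *
o=env.get_obs(); print(o['tool_pos'],o['force'],o['time_s'],o['grip_width'])
b=env.read_camera('side')[155:255,210:310]
save(np.hstack([cv2.resize(b,(450,450),interpolation=2)]),'c22.png')
E
```

```text
[0.5386 0.228  0.0644] [1.0062 2.2933 1.8345] 36.9 0.0005031114628359911
```

View pics/c22.png

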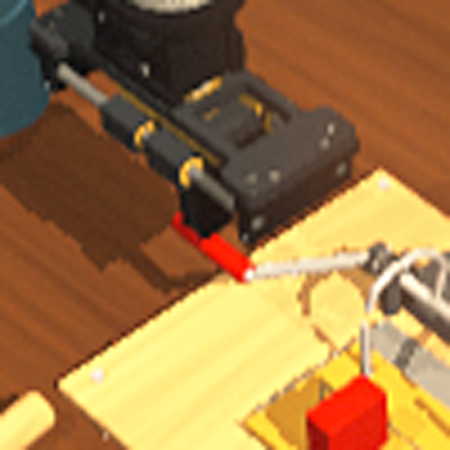

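Nearly shut. I'll continue in 1 mm steps, going by feel.

Call:
carry_out(
  targets=[
    [[0,1,-0.5],[0,0,0]],
    [[0,0,0],[0,0,0]],
  ],
)

```text
time_s: 37.15
tool_pos: [0.5378, 0.228, 0.0632]
tool_rot: [-89.9, -0.3, -92.9]
force: [0.5, 2.1, 2.6]
grip_width: 0.0005
```

Call:
carry_out(
  targets=[
    [[0,1,-0.5],[0,0,0]],
    [[0,0,0],[0,0,0]],
  ],
)

```text
time_s: 37.35
tool_pos: [0.5374, 0.228, 0.0623]
tool_rot: [-89.9, -0.3, -92.9]
force: [0.9, 1.4, 2.1]
grip_width: 0.0003
```

Call:
carry_out(
  targets=[
    [[0,1,-0.5],[0,0,0]],
    [[0,0,0],[0,0,0]],
  ],
)

```text
time_s: 37.55
tool_pos: [0.5369, 0.2281, 0.0613]
tool_rot: [-89.9, -0.3, -92.9]
force: [-0.8, 0.5, 2.0]
grip_width: 0.0006
```

Call:
carry_out(
  targets=[
    [[0,1,-0.5],[0,0,0]],
    [[0,0,0],[0,0,0]],
  ],
)

```text
time_s: 37.75
tool_pos: [0.5364, 0.2282, 0.0604]
tool_rot: [-89.9, -0.2, -92.9]
force: [-1.6, 0.4, 1.9]
grip_width: 0.0007
```

```bash
python3 - <<'E'
from h import *
o=env.get_obs(); print(o['tool_pos'],o['force'],o['time_s'],o['grip_width'])
b=env.read_camera('side')[155:255,210:310]
save(np.hstack([cv2.resize(b,(450,450),interpolation=2)]),'c23.png')
E
```

```text
[0.5364 0.2282 0.0604] [-1.5573  0.4095  1.9054] 37.75 0.0007058432565665888
```

View pics/c23.png

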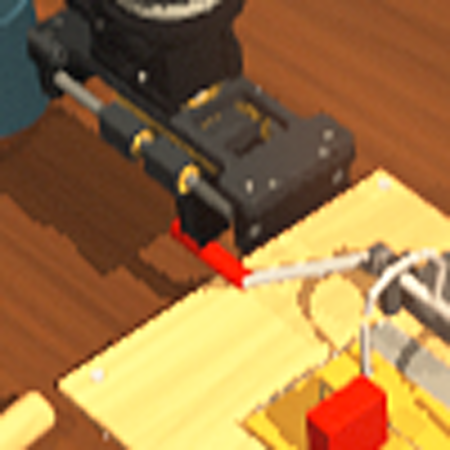

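Call:
carry_out(
  targets=[
    [[0,1,-0.4],[0,0,0]],
    [[0,0,0],[0,0,0]],
  ],
)

```text
time_s: 38.0
tool_pos: [0.536, 0.2282, 0.0594]
tool_rot: [-89.9, -0.2, -92.9]
force: [-1.6, 1.0, 2.1]
grip_width: 0.0005
```

Call:
carry_out(
  targets=[
    [[0,1,-0.4],[0,0,0]],
    [[0,0,0],[0,0,0]],
  ],
)

```text
time_s: 38.2
tool_pos: [0.5359, 0.2281, 0.0584]
tool_rot: [-89.9, -0.3, -92.9]
force: [-1.5, 0.6, 1.5]
grip_width: 0.0005
```

Call:
carry_out(
  targets=[
    [[0,1,-0.4],[0,0,0]],
    [[0,0,0],[0,0,0]],
  ],
)

```text
time_s: 38.4
tool_pos: [0.5355, 0.228, 0.0574]
tool_rot: [-89.9, -0.3, -92.9]
force: [-0.4, -0.8, 0.1]
grip_width: 0.0007
```

```bash
python3 - <<'E'
from h import *
o=env.get_obs(); print(o['tool_pos'],o['force'],o['time_s'],o['grip_width'])
b=env.read_camera('side')[155:255,210:310]
save(np.hstack([cv2.resize(b,(450,450),interpolation=2)]),'c24.png')
E
```

```text
[0.5355 0.228  0.0574] [-0.389  -0.7508  0.0635] 38.4 0.0007003804899680592
```

View pics/c24.png

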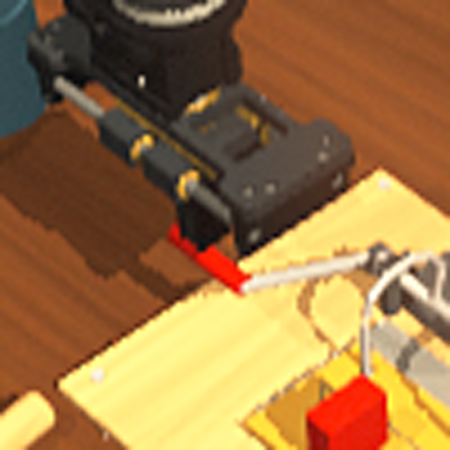

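The force fell to about zero, so it has probably snapped shut. I'll retreat and compare with the first pictures.

Call:
carry_out(
  targets=[
    [[0,-10,2],[0,0,0]],
    [[0,-30,0],[0,0,0]],
    [[-10,-40,-10],[0,0,0]],
    [[-30,-40,-20],[0,0,0]],
    [[-40,-20,-20],[0,0,0]],
    [[-45,0,-20],[0,0,0]],
    [[-45,0,-10],[0,0,0]],
    [[0,0,0],[0,0,0]],
  ],
)

```text
time_s: 39.25
tool_pos: [0.4632, 0.4087, 0.1945]
tool_rot: [-90.0, 0.1, -92.3]
force: [0.1, -0.6, -0.2]
grip_width: 0.0005
```

```bash
python3 - <<'E'
from h import *
o=env.get_obs(); print(o['tool_pos'],o['force'],o['time_s'],o['qpos'])
s=env.read_camera('side'); t=env.read_camera('top'); save(s,'sF.png'); save(t,'tF.png')
s0=cv2.imread('pics/side0.png')[:,:,::-1];t0=cv2.imread('pics/top0.png')[:,:,::-1]
f=lambda i,x,y,w:cv2.resize(i[y:y+w,x:x+w],(400,300) if 0 else (300,300),interpolation=2)
save(np.vstack([np.hstack([f(s0,225,170,130),f(t0,220,175,110)]),np.hstack([f(s,225,170,130),f(t,220,175,110)])]),'cmp.png')
def red(i,x,y,w):
    a=i[y:y+w,x:x+w].astype(int); m=(a[...,0]>150)&(a[...,1]<70)&(a[...,2]<70); p=np.argwhere(m); return p.mean(0)[::-1]+[x,y],p.min(0)[::-1]+[x,y],p.max(0)[::-1]+[x,y],len(p)
print('side',red(s0,235,195,35),red(s,235,195,35)); print('top',red(t0,230,225,32),red(t,230,225,32))
E
```

```text
[0.4632 0.4087 0.1945] [ 0.0689 -0.5856 -0.1681] 39.25 [ -35.1365   14.5168  -10.5446   87.0107    2.6547   78.652  -138.1605]<stdin>:8: RuntimeWarning: Mean of empty slice.
  ret = um.true_divide(
Traceback (most recent call last):
ValueError: zero-size array to reduction operation minimum which has no identity
```

View pics/cmp.png

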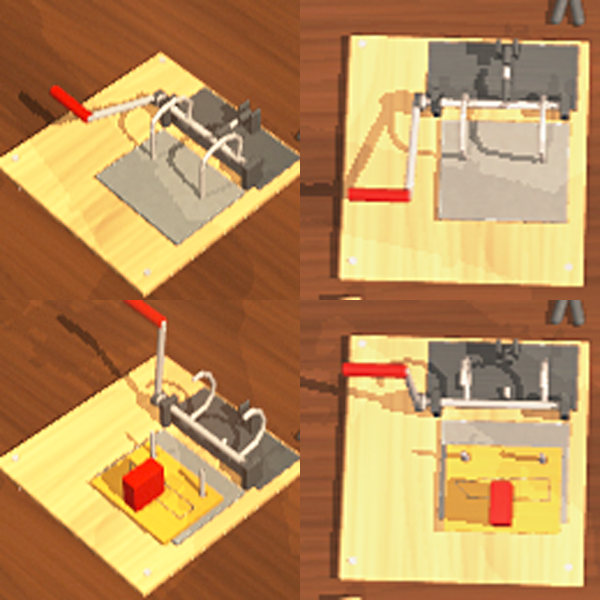

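The lever swung open again, so it had not yet passed the snap point. The template stays seated. I'll repeat the press and go further, until the stop is felt.

```bash
python3 - <<'E'
from h import *
plan([.668,.217,.20],[-90,0,-92.8],n=7)
E
```

```text
7
[[[24.9, -0.7, 29.9], [-0.02, 0.0, 0.03]], [[24.9, -0.7, 29.9], [-0.02, 0.0, 0.03]], [[24.9, -0.7, 29.9], [-0.02, 0.0, 0.03]], [[24.9, -0.7, 29.9], [-0.02, 0.0, 0.03]], [[24.9, -0.8, 29.9], [-0.02, 0.0, 0.03]], [[24.9, -0.8, 29.9], [-0.02, 0.0, 0.03]], [[24.9, -0.8, 29.9], [-0.02, 0.0, 0.03]]]
```

Call:
carry_out(
  targets=[
    [[25,-1,30],[0,0,0]],
    [[25,-1,30],[0,0,0]],
    [[25,-1,30],[0,0,0]],
    [[25,-1,30],[0,0,0]],
    [[25,-1,30],[0,0,0]],
    [[25,0,30],[0,0,0]],
    [[25,0,30],[0,0,0]],
    [[0,0,0],[0,0,0]],
    [[0,0,0],[0,0,0]],
  ],
)

```text
time_s: 40.25
tool_pos: [0.6695, 0.2108, 0.1999]
tool_rot: [-89.9, -0.3, -93.3]
force: [-0.9, 0.4, -0.8]
grip_width: 0.0001
```

```bash
python3 - <<'E'
from h import *
o=env.get_obs(); print(o['tool_pos'],o['tool_rot'],o['force'],o['time_s'])
plan([.670,.217,.106],[-90,0,-92.8],n=4)
E
```

```text
[0.6695 0.2108 0.1999] [-89.8869  -0.318  -93.2586] [-0.8931  0.4481 -0.7563] 40.25
4
[[[-1.7, 23.5, -0.0], [-0.03, -0.11, 0.08]], [[-1.6, 23.5, 0.0], [-0.03, -0.11, 0.08]], [[-1.6, 23.5, 0.0], [-0.03, -0.11, 0.08]], [[-1.6, 23.5, 0.0], [-0.03, -0.11, 0.08]]]
```

Call:
carry_out(
  targets=[
    [[-3,23.5,0],[0,-0.1,0]],
    [[-3,23.5,0],[0,-0.1,0]],
    [[-3,23.5,0],[0,-0.1,0]],
    [[-2,23.5,0],[0,-0.1,0]],
    [[0,0,-4],[0,0,0]],
    [[0,0,-4],[0,0,0]],
    [[0,0,-5],[0,0,0]],
    [[0,0,-5],[0,0,0]],
  ],
)

```text
time_s: 41.05
tool_pos: [0.6525, 0.2268, 0.1084]
tool_rot: [-89.6, -0.1, -92.5]
force: [3.7, 0.8, 1.7]
grip_width: 0.0004
```

Call:
carry_out(
  targets=[
    [[0,-1,-5],[0,0,0]],
    [[0,-1,-5],[0,0,0]],
    [[0,-1,-5],[0,0,0]],
    [[0,-1,-5],[0,0,0]],
  ],
)

```text
time_s: 41.45
tool_pos: [0.6311, 0.2272, 0.1099]
tool_rot: [-89.8, -0.2, -92.5]
force: [4.6, 0.2, -3.9]
grip_width: 0.0006
```

Call:
carry_out(
  targets=[
    [[0,0,-4.6],[0,0,0]],
    [[0,0,-4.6],[0,0,0]],
    [[0,0,-5],[0,0,0]],
    [[0,0.3,-5],[0,0,0]],
    [[0,1.6,-5],[0,0,0]],
    [[0,1.6,-5],[0,0,0]],
    [[0,1.7,-5],[0,0,0]],
  ],
)

```text
time_s: 42.15
tool_pos: [0.5987, 0.2281, 0.1053]
tool_rot: [-89.6, -0.2, -92.6]
force: [8.5, -1.0, -0.6]
grip_width: 0.0003
```

Call:
carry_out(
  targets=[
    [[0,2.2,-4.7],[0,0,0]],
    [[0,2.3,-4.7],[0,0,0]],
    [[0,2.5,-4.7],[0,0,0]],
    [[0,2.5,-4.7],[0,0,0]],
  ],
)

```text
time_s: 42.55
tool_pos: [0.5806, 0.229, 0.0964]
tool_rot: [-89.6, -0.2, -92.6]
force: [8.1, -0.4, 0.1]
grip_width: 0.0003
```

Call:
carry_out(
  targets=[
    [[0,2.4,-4.3],[0,0,0]],
    [[0,2.4,-4.3],[0,0,0]],
    [[0,2.1,-3.8],[0,0,0]],
    [[0,2.2,-3.8],[0,0,0]],
  ],
)

```text
time_s: 42.95
tool_pos: [0.5641, 0.2299, 0.0876]
tool_rot: [-89.6, -0.2, -92.6]
force: [6.2, -0.1, 2.7]
grip_width: 0.0006
```

Call:
carry_out(
  targets=[
    [[0,1.6,-3.5],[0,0,0]],
    [[0,1.8,-3.5],[0,0,0]],
  ],
)

```text
time_s: 43.15
tool_pos: [0.5556, 0.2305, 0.0839]
tool_rot: [-89.8, -0.2, -92.5]
force: [3.2, 0.1, 5.3]
grip_width: 0.0005
```

Call:
carry_out(
  targets=[
    [[0,2.6,-3.2],[0,0,0]],
    [[0,2.8,-3.2],[0,0,0]],
  ],
)

```text
time_s: 43.35
tool_pos: [0.5483, 0.2308, 0.0774]
tool_rot: [-89.9, -0.2, -92.5]
force: [3.4, 0.4, 3.5]
grip_width: 0.0004
```

Call:
carry_out(
  targets=[
    [[0,2.8,-3],[0,0,0]],
    [[0,2.8,-2.8],[0,0,0]],
  ],
)

```text
time_s: 43.55
tool_pos: [0.5418, 0.231, 0.0709]
tool_rot: [-90.0, -0.3, -92.5]
force: [2.3, 0.5, 2.9]
grip_width: 0.0005
```

Call:
carry_out(
  targets=[
    [[0,1.5,-1.5],[0,0,0]],
    [[0,1.5,-1.5],[0,0,0]],
    [[0,1.5,-1.2],[0,0,0]],
  ],
)

```text
time_s: 43.85
tool_pos: [0.538, 0.2311, 0.0665]
tool_rot: [-90.0, -0.3, -92.5]
force: [0.3, 0.4, 2.3]
grip_width: 0.0003
```

Call:
carry_out(
  targets=[
    [[0,1.5,-0.7],[0,0,0]],
    [[0,1.5,-0.7],[0,0,0]],
    [[0,1.5,-0.6],[0,0,0]],
    [[0,1.5,-0.6],[0,0,0]],
    [[0,0,0],[0,0,0]],
  ],
)

```text
time_s: 44.35
tool_pos: [0.5348, 0.2314, 0.0605]
tool_rot: [-90.0, -0.3, -92.5]
force: [-2.5, 0.4, 1.9]
grip_width: 0.0003
```

Call:
carry_out(
  targets=[
    [[0,1,-0.4],[0,0,0]],
    [[0,1,-0.4],[0,0,0]],
    [[0,1,-0.4],[0,0,0]],
    [[0,0,0],[0,0,0]],
  ],
)

```text
time_s: 44.75
tool_pos: [0.5347, 0.231, 0.0577]
tool_rot: [-89.9, -0.3, -92.5]
force: [-0.2, -0.5, 1.4]
grip_width: 0.001
```

Call:
carry_out(
  targets=[
    [[0,1,-0.4],[0,0,0]],
    [[0,0,0],[0,0,0]],
  ],
)

```text
time_s: 44.95
tool_pos: [0.5344, 0.231, 0.0568]
tool_rot: [-89.9, -0.3, -92.5]
force: [-0.4, 0.3, 0.0]
grip_width: 0.0005
```

Call:
carry_out(
  targets=[
    [[0,1,-0.4],[0,0,0]],
    [[0,0,0],[0,0,0]],
  ],
)

```text
time_s: 45.15
tool_pos: [0.534, 0.2311, 0.0558]
tool_rot: [-89.9, -0.2, -92.5]
force: [-0.7, -0.6, -0.2]
grip_width: 0.0003
```

```bash
python3 - <<'E'
from h import *
o=env.get_obs(); print(o['tool_pos'],o['force'],o['time_s'],o['grip_width'])
s=env.read_camera('side'); save(s,'s25.png'); b=s[155:255,210:310]; s0=cv2.imread('pics/side0.png')[155:255,210:310,::-1]
save(np.hstack([cv2.resize(x,(400,400),interpolation=2) for x in (b,s0)]),'c25.png')
E
```

```text
[0.534  0.2311 0.0558] [-0.681  -0.6426 -0.2388] 45.15 0.0002826910677266747
```

View pics/c25.png

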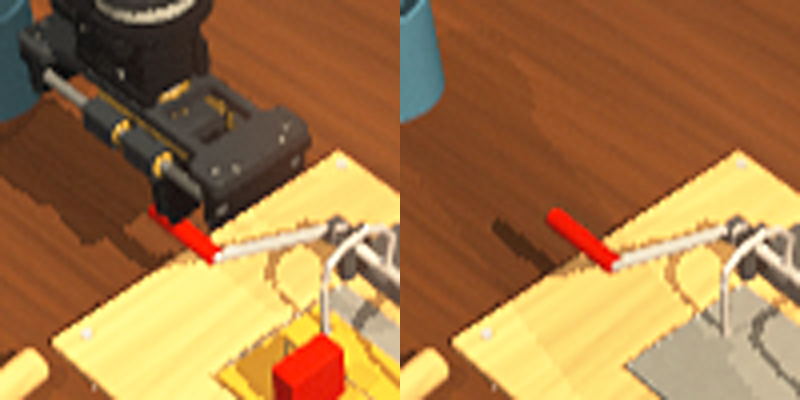

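Call:
carry_out(
  targets=[
    [[0,1,-0.4],[0,0,0]],
    [[0,0,0],[0,0,0]],
  ],
)

```text
time_s: 45.4
tool_pos: [0.5336, 0.2312, 0.0548]
tool_rot: [-89.9, -0.2, -92.5]
force: [-0.5, -0.5, 0.7]
grip_width: 0.0005
```

Call:
carry_out(
  targets=[
    [[0,1,-0.4],[0,0,0]],
    [[0,0,0],[0,0,0]],
  ],
)

```text
time_s: 45.6
tool_pos: [0.5331, 0.2313, 0.0539]
tool_rot: [-89.9, -0.2, -92.5]
force: [0.4, -0.7, -0.6]
grip_width: 0.0001
```

Call:
carry_out(
  targets=[
    [[0,0.7,-0.2],[0,0,0]],
    [[0,0,0],[0,0,0]],
  ],
)

```text
time_s: 45.8
tool_pos: [0.533, 0.2313, 0.0532]
tool_rot: [-89.9, -0.2, -92.5]
force: [-0.6, 0.1, -0.1]
grip_width: 0.0001
```

```bash
python3 - <<'E'
from h import *
o=env.get_obs(); print(o['tool_pos'],o['force'],o['time_s'],o['grip_width'])
s=env.read_camera('side'); b=s[155:255,210:310]; s0=cv2.imread('pics/side0.png')[155:255,210:310,::-1]
save(np.hstack([cv2.resize(x,(400,400),interpolation=2) for x in (b,s0)]),'c26.png')
E
```

```text
[0.533  0.2313 0.0532] [-0.6345  0.1179 -0.1367] 45.8 7.372206929422934e-05
```

View pics/c26.png

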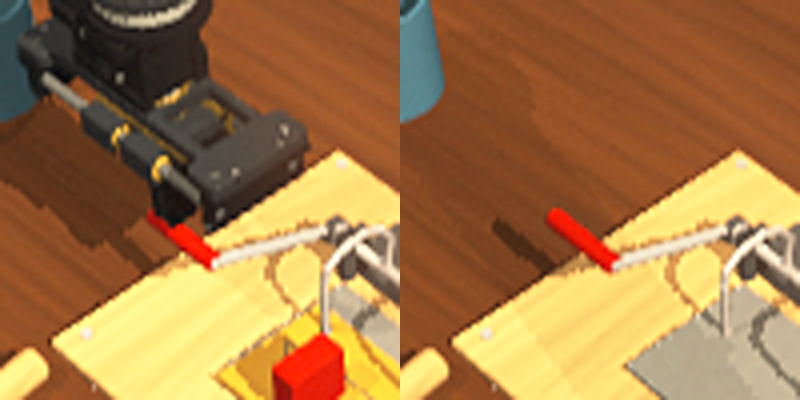

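Call:
carry_out(
  targets=[
    [[0,0.5,0],[0,0,0]],
    [[0,0,0],[0,0,0]],
  ],
)

```text
time_s: 46.05
tool_pos: [0.533, 0.2314, 0.0528]
tool_rot: [-89.9, -0.2, -92.5]
force: [-0.4, 0.2, 0.1]
grip_width: 0.0004
```

Call:
carry_out(
  targets=[
    [[0,0.5,0],[0,0,0]],
    [[0,0,0],[0,0,0]],
  ],
)

```text
time_s: 46.25
tool_pos: [0.533, 0.2314, 0.0523]
tool_rot: [-89.9, -0.2, -92.5]
force: [0.0, 0.3, 0.3]
grip_width: 0.0003
```

Call:
carry_out(
  targets=[
    [[0,0.5,0],[0,0,0]],
    [[0,0,0],[0,0,0]],
  ],
)

```text
time_s: 46.45
tool_pos: [0.533, 0.2313, 0.0518]
tool_rot: [-89.9, -0.2, -92.5]
force: [-0.6, 0.2, -0.2]
grip_width: 0.0006
```

Call:
carry_out(
  targets=[
    [[0,0.5,0],[0,0,0]],
    [[0,0,0],[0,0,0]],
  ],
)

```text
time_s: 46.65
tool_pos: [0.533, 0.2313, 0.0513]
tool_rot: [-89.9, -0.2, -92.5]
force: [0.0, 0.5, -0.2]
grip_width: 0.0006
```

Call:
carry_out(
  targets=[
    [[0,0.5,0],[0,0,0]],
    [[0,0,0],[0,0,0]],
  ],
)

```text
time_s: 46.85
tool_pos: [0.533, 0.2313, 0.0508]
tool_rot: [-89.9, -0.2, -92.5]
force: [-0.2, -1.0, 0.2]
grip_width: 0.0004
```

Call:
carry_out(
  targets=[
    [[0,0.5,0],[0,0,0]],
    [[0,0,0],[0,0,0]],
  ],
)

```text
time_s: 47.05
tool_pos: [0.533, 0.2313, 0.0503]
tool_rot: [-89.9, -0.2, -92.5]
force: [-0.5, 0.4, 0.0]
grip_width: 0.0005
```

```bash
python3 - <<'E'
from h import *
o=env.get_obs(); print(o['tool_pos'],o['force'],o['time_s'],o['grip_width'])
s=env.read_camera('side'); b=s[155:255,210:310]; s0=cv2.imread('pics/side0.png')[155:255,210:310,::-1]
save(np.hstack([cv2.resize(x,(400,400),interpolation=2) for x in (b,s0)]),'c27.png')
E
```

```text
[0.533  0.2313 0.0503] [-0.4636  0.3754  0.0488] 47.05 0.0005040687095017486
```

View pics/c27.png

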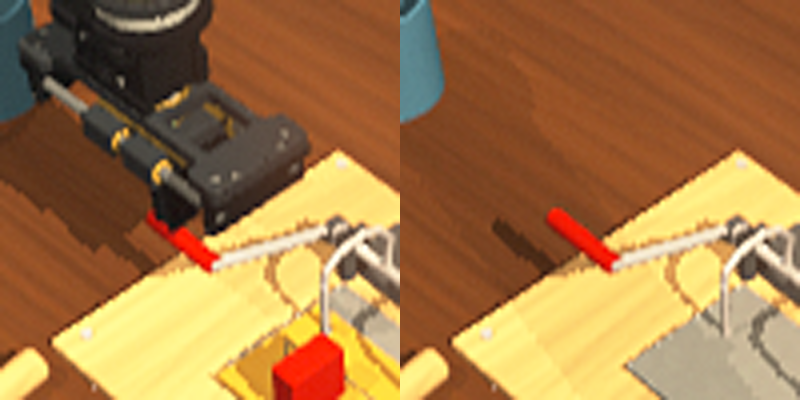

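The bar matches its shut place in the first picture. The tool has gone 3 mm lower without any force, so the lever has dropped away and snapped shut. I'll withdraw and check.

Call:
carry_out(
  targets=[
    [[0,-10,0],[0,0,0]],
    [[0,-30,0],[0,0,0]],
    [[0,-40,0],[0,0,0]],
    [[-25,-40,-15],[0,0,0]],
    [[-40,-10,-20],[0,0,0]],
    [[-45,0,-20],[0,0,0]],
    [[-45,0,-10],[0,0,0]],
    [[0,0,0],[0,0,0]],
  ],
)

```text
time_s: 47.9
tool_pos: [0.4698, 0.3982, 0.1805]
tool_rot: [-90.0, 0.1, -91.9]
force: [-0.1, 0.1, -0.5]
grip_width: 0.0007
```

```bash
python3 - <<'E'
from h import *
o=env.get_obs(); print(o['tool_pos'],o['force'],o['time_s'])
s=env.read_camera('side'); t=env.read_camera('top'); save(s,'sG.png'); save(t,'tG.png')
s0=cv2.imread('pics/side0.png')[:,:,::-1];t0=cv2.imread('pics/top0.png')[:,:,::-1]
f=lambda i,x,y,w:cv2.resize(i[y:y+w,x:x+w],(300,300),interpolation=2)
save(np.vstack([np.hstack([f(s0,225,170,130),f(t0,220,175,110)]),np.hstack([f(s,225,170,130),f(t,220,175,110)])]),'cmp2.png')
def red(i,x,y,w):
    a=i[y:y+w,x:x+w].astype(int); m=(a[...,0]>150)&(a[...,1]<70)&(a[...,2]<70); p=np.argwhere(m); return (p.mean(0)[::-1]+[x,y],len(p)) if len(p) else None
print('side',red(s0,235,195,35),red(s,235,195,35)); print('top',red(t0,230,225,32),red(t,230,225,32))
E
```

```text
[0.4698 0.3982 0.1805] [-0.0722  0.0513 -0.4596] 47.9
side (array([254.91, 214.08]), 100) (array([254.8762, 214.1143]), 105)
top (array([248.2778, 246.1667]), 90) (array([248.3678, 246.1954]), 87)
```

View pics/cmp2.png

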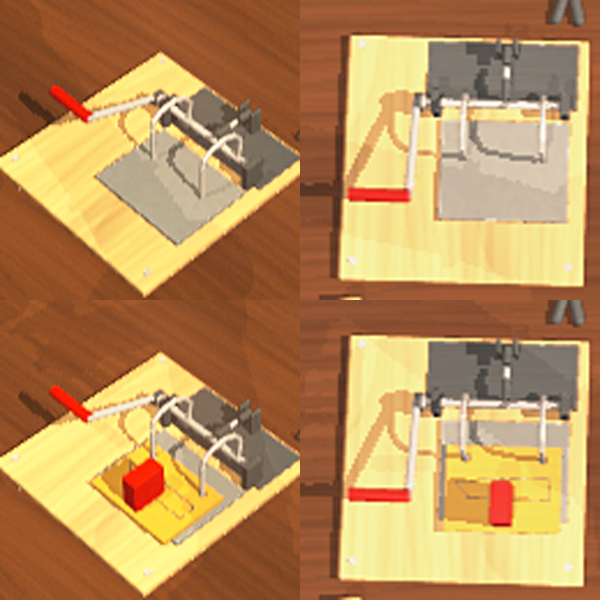

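View pics/sG.png

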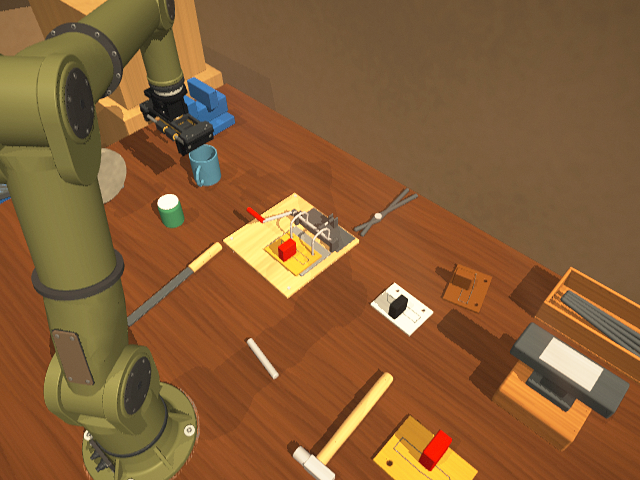

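The bar's centroid is at (254.9,214.1) in the side view and (248.4,246.2) in the top view, the same as before opening to within 0.1 px. The hoops come down on the post tips, the template is seated with its grip to the front, and the other things on the bench look unmoved. The robot touches nothing.

```bash
python3 -c "
from cell import env
print(env.sign_off())"
```

```text
the job is handed in; nothing more can be done
None
```

I lifted the lever by its red bar and the rings sprang wide open. I then laid the small brass template with the red grip over both posts, grip towards the front edge, and let go of it. Last, I pressed the lever down until the rings snapped shut, and handed the job in at about 48 s of the 72 s allowed.

**Last checks:** The bar is back in its original shut place to within 0.1 px in both the side and top pictures. The hoops are down on the posts and the template lies flat. By eye, the spare and the other tools are where they were. The arm was clear of everything.

**What failed or disagreed:**
- **Press:** The first press stopped just short of the snap point and the lever swung open again. I had taken a drop in force as the snap. The second press went lower, until the bar dropped away, and the rings stayed shut.
- **Lift:** My first lift missed the bar, because the fingertips lie about 35 mm short of the reported TCP. Both cameras and touch agreed on this, and I allowed for it from then on.
- **Forces:** The highest forces I read while pressing were about 8.5 N, below the arm's 14 N limit. They were read only at the end of each move, so short peaks in between would not show.

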